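# Strip the bowl cutter for the wash

## Robot

A 7-joint arm with a two-finger parallel gripper is mounted at the origin on a cart in front of the work surface, level with it; the furniture and walls round the work are solid. World frame = base frame: x ahead of the robot, y to its left, z up, the work surface at z = 0. Lengths are in m, angles in rad, forces in N, time in s.
With the tool pointing down it reaches from about 0.35 to 0.9 m from the base axis. Payload 19.9 kg.
Tool frame: the origin (TCP) lies between the finger pads; the fingertips stand 14 mm ahead of it and the grasp point (between the pads) lies 5 mm behind it; z points along the fingers, y is the line along which they close (so a half turn about z gives the same grasp; the last joint's range is limited). The gripper opens to 85 mm and grips with 20 to 120 N. Pads are 22 mm wide; open, the fingers measure 114 mm over their backs; the gripper's body (76 mm by 85 mm) begins 54 mm behind the grasp point. The pads swing forward as they close: fully open they stand 13 mm farther back than shut.
Start: joints at [1.208, 0.417, -0.01, 1.614, 0.005, 1.111, -0.053], TCP at [0.197, -0.593, 0.245] pointing down, gripper open.
Joint ranges: [-2.81, 2.81], [-0.39, 2.02], [-1.27, 1.25], [0.06, 2.57], [-1.19, 4.33], [0.19, 2], [-2.82, 2.82]. Speed limits (rad/s): [1.89, 1.89, 2.39, 2.39, 3.01, 3.01, 3.01].

## Interface

Orientations are given as a unit quaternion [x, y, z, w].
In Python, from rig import telemetry, optics, ticket gives the robot as it stands.
- The arm moves only by the tool arm_command, never from a script. Its argument "plan" is a list of rows, each an object of numbers: "dx", "dy", "dz": the shift along the tool's x, y, z in mm; "wx", "wy", "wz": the turn, a rotation vector about the tool's x, y, z in degrees; "jaw": the opening in per cent of the stroke, from 0 (shut) to 100 (fully open). A call has 1 to 20 rows; each row shifts and turns the commanded pose from where the row before left it, along the tool's axes as they then stand; what a row does not reach is not made up. A row lasts 1/10 s, in which the tool goes at most 50 mm and 8.59 degrees, less where a joint would pass 70% of its speed; a pose out of reach is approached as far as the arm can. A call with a gripper value outside its range is refused whole. The fingers move at their own pace and stop on an object; the grip force is fixed at half the most. Time passes only in rows, so rows that do not move let the fingers close. It gives the time, the measured TCP pose, the force, the opening and the grip force at its end, in the units of the state.
- telemetry.get_obs(): the state, without advancing time (a new reading comes with each control period).
- optics.snapshot(name): name is "scene" or "top" or "wrist"; returns the picture (480x640x3 uint8, red, green, blue); there is no depth.
- optics.calibration(name): a dict with "vfov" (degrees; the focal length in pixels is half the picture's height over the tangent of half this angle, whatever the lens; pixels are square), "cx", "cy" (the principal point, pixels), "R" (3x3) and "t" (3): a world point X has camera coordinates R X + t; the wrist camera has in their place "hand_eye" (4x4, takes a point from camera to tool coordinates, whose origin is the TCP and whose axes are the flange's). Camera axes: x right, y down, z forward; pixel columns grow to the right and rows downward; lengths in m; the calibration is good to about 2 mm. A picture is of the moment at which its call begins: read the wrist's pose just before it. calibration takes no time and is no camera call.
- ticket.finish_job(): hands the job in; it is judged then, once.
The state is a dict: "t": time; "joint_positions": joint angles; "qvel": joint speeds; "joint_torque": joint torques, N m; "tcp_pos": TCP position; "tool_rot": TCP orientation; "wrist_force": force on the tool from outside, world axes, zero at the start; "moment": the same for the moment, N m; "grip_width": finger opening in m; "grip_force": force on a finger pad.
Only numpy, scipy, OpenCV 4.12 (cv2) and the standard library are available. Lean on these libraries where they do the work, as an engineer would, in place of code of your own. Each camera call takes 0.05 s, during which the arm holds its last target. There are 200 camera calls.

## Task

Strip the bowl cutter for washing. Free its lid by turning the black bar knob anticlockwise (seen from above) until you feel the stop, without forcing it or pulling while it is still caught, then lift it off and set it knob up on the sheet pan; next lift the knife off its spindle and stand it upright on the pan beside the lid. Put each part down on the pan before letting go, and leave the other things on the table where they are.

Things in the scene. Friction and masses are not known exactly. Their poses are not given: they have to be found in the camera images.
- cutter: tabletop bowl cutter, fixed: white base 335 x 200 x 48 mm with a tower behind the bowl (x = 110 to 222 mm, 186 mm wide, 158 mm tall with its buttons). Origin on the table under the bowl's centre, x towards the tower. A 16 mm steel spindle stands on the bowl's axis, tip 123 mm over the table
- bowl_mouth (a point): centre of the steel bowl's rim, 150 mm over the table; axes as the cutter's. Bowl 182 mm across, 174 mm inside, handle at the front. Under the rim three tabs, reaching in 10 mm, hold the lid's lugs; between them are three gaps, each ending in a firm stop. The bowl sits turned a little differently each time (up to 0.28 rad), so where the gaps lie is not known beforehand
- lid: round grey plastic lid on the bowl, 187 mm across, 0.3 kg; origin at the centre of its skirt's lower edge (146 mm across), z up. Its flange (underside at z = 16 mm) lies on the rim. Three lugs on the skirt, 166 mm across, z = 0 to 5 mm, are caught under the bowl's tabs with 2 mm of play, until turned
- lid_knob (a point): grip point on the lid's axis, 50 mm above its origin, axes as the lid's. Black bar knob 70 mm long along x, 18 mm thick along y, from 29 to 61 mm above the lid's origin. The lid turns easily anticlockwise seen from above, by 0.25 to 1.4 rad, until the lugs meet the stops; at the stop or up to 0.2 rad short of it the lid lifts straight off
- knife: black plastic knife sleeve on the spindle, under the lid, 0.3 kg: 84 mm tall, 36 mm thick, foot 52 mm across, two flat steel blades reaching 66 mm out along +x (14 mm up) and -x (32 mm up). Bore 21 mm, open below; it must rise straight up 70 mm to leave the spindle, 100 mm to clear the rim. Origin at the centre of its foot, z up
- knife_top (a point): top of the knife sleeve, 84 mm above its origin and 9 mm below the bowl's rim; the sleeve is 36 mm thick from 5 mm below this point
- pan: aluminium sheet pan lying on the table, fixed; flat inside 280 mm (x) by 400 mm (y), rim 30 mm high; origin under its centre, inner floor 3 mm higher
- spice_1: spice jar, 46 mm across, 106 mm tall, loose bystander between cutter and pan at the front; origin under its centre
- cutter_ring_1: steel pastry ring, 70 mm across, 35 mm tall, loose bystander behind; origin under its centre
- baking_cups_2: stack of white baking cups, 55 mm across, 72 mm tall, loose bystander at the right; origin under its centre
- baking_cups_1: stack of pink baking cups, 59 mm across, 59 mm tall, loose bystander left of the pan; origin under its centre

How it is judged:
On the way, in this order (a step that is already met when the one before it is completed fails the run):
1. the lid is lifted clear of the bowl by the gripper (z of lid in the frame of cutter above 0.165 m and contact force between the fingers and lid above 0.5 N), for 0.1 s.
2. the lid rests flat on the pan while the fingers still hold it (contact force between lid and pan above 0.3 N and contact force between the fingers and lid above 0.5 N and z of lid in the frame of pan below 0.012 m), for 0.05 s.
3. the knife is lifted off the spindle and clear of the bowl by the gripper (z of knife in the frame of cutter above 0.152 m and contact force between the fingers and knife above 0.5 N), for 0.1 s.
4. the knife stands on the pan while the fingers still hold it (contact force between knife and pan above 0.3 N and contact force between the fingers and knife above 0.5 N and z of knife in the frame of pan below 0.012 m), for 0.05 s.
At the end, for the whole second after the job is handed in: the lid lies flat and knob up on the pan's floor and the knife stands upright on it beside the lid (each within 5 degrees of level and 6 mm of the floor), both at rest (z of lid in the frame of pan between -0.005 and 0.009 m and z of lid_knob in the frame of pan above 0.045 m and angle between each of lid, knife's own z axis and vertical below 0.08 rad and x of lid in the frame of pan between -0.14 and 0.14 m and y of lid in the frame of pan between -0.2 and 0.2 m and z of knife in the frame of pan between -0.005 and 0.009 m and z of knife_top in the frame of pan above 0.08 m and x of knife in the frame of pan between -0.14 and 0.14 m and y of knife in the frame of pan between -0.2 and 0.2 m and linear speed of each of lid, knife below 0.02 m/s); the robot touches nothing.
It fails at once if the lid is forced: over 55 N between the lid and the bowl cutter (contact force between lid and cutter above 55 N).
It fails at once if a bystander is moved more than 30 mm (distance of any of spice_1, cutter_ring_1, baking_cups_2, baking_cups_1 from where it was at the start of the episode above 0.03 m).
It also fails if it takes over 72 s, if anything falls off the work surface, if the arm or the gripper's body presses on something with over 40 N, if the wrist force passes 120 N, or if a joint passes its speed limit or range.

## Working session

There is one attempt and no reset: what is moved stays moved. The work goes in short steps, Python scripts to look and compute and a tool call to move; the robot and the scene stay as the last step left them, time stands still between calls to the robot, and variables do not carry over. Pictures are saved under pics/ and viewed, at most 10 in all, crops included, and the job is handed in when it is done.

Besides the shell and the picture viewer there is one more tool, called after ">>>" by a JSON object that holds its "fn" and its "kwargs", one argument or row to a line. arm_command: Moves the arm, as the interface text tells. Its arguments: {"type":"object","properties":{"plan":{"type":"array","items":{"type":"object","properties":{"dx":{"type":"number"},"dy":{"type":"number"},"dz":{"type":"number"},"wx":{"type":"number"},"wy":{"type":"number"},"wz":{"type":"number"},"jaw":{"type":"number"}}}}},"required":["plan"]}

```bash
ls; mkdir -p pics
python3 - <<'E'
from rig import telemetry, optics
import cv2, json
print(telemetry.get_obs())
for n in ("scene","top","wrist"):
    im=optics.snapshot(n); cv2.imwrite(f"pics/{n}0.png",im[:,:,::-1]); c=optics.calibration(n); print(n,{k:(v.tolist() if hasattr(v,'tolist') else v) for k,v in c.items()})
E
```

```text
pics
{'t': 0.0, 'joint_positions': array([ 1.20852129,  0.41796599, -0.01032605,  1.614195  ,  0.00471668,
        1.11067264, -0.05300743]), 'qvel': array([ 0.00205217,  0.00101845,  0.00135394,  0.00074099, -0.00118944,
        0.00147185,  0.00110214]), 'joint_torque': array([-1.29469692e-03, -8.64455652e+01,  6.78005051e-01, -4.34891438e+01,
        1.89691846e-02,  7.56517402e-03, -6.28983935e-05]), 'tcp_pos': array([ 0.19695831, -0.59280304,  0.24465638]), 'tool_rot': array([ 9.87162941e-01,  1.59715239e-01, -1.44629601e-04, -5.91193637e-04]), 'wrist_force': array([ 0.12583281,  0.68925007, -0.55500676]), 'moment': array([ 0.01243446, -0.07542831,  0.0014942 ]), 'grip_force': 0.0, 'grip_width': 0.08530163370609375}
scene {'vfov': 57.18862471212124, 'cx': 329.90183809727256, 'cy': 240.14238829399287, 'R': [[-0.841761239555974, -0.5397487691177433, -0.010453794386315527], [-0.2801616192183348, 0.45331268157534654, -0.8461779244579293], [0.46146233074667203, -0.7093510266143621, -0.5327979338764361]], 't': [0.4158677690787702, 0.31033758110269455, 1.1791233131215622]}
top {'vfov': 50.49687380017258, 'cx': 313.9210275340703, 'cy': 241.64201623701123, 'R': [[0.0008038911546110375, -0.9999987734810588, -0.001344170892912016], [-0.9834842283895625, -0.0005473293952042458, -0.18099301903532064], [0.18099206133971274, 0.0014674695604881074, -0.9834834621207875]], 't': [-0.08344435156496127, 0.5686166903878763, 1.4578743870972077]}
wrist {'vfov': 66.00075488064408, 'cx': 322.2389880194227, 'cy': 244.1280830051337, 'hand_eye': [[-0.0006483496733048295, -0.9460211061186583, -0.32410437581237184, 0.08286953738048611], [0.9999991321359187, -0.0009850663225961511, 0.0008748552708255369, 0.00040761543771838937], [-0.001146895856618987, -0.3241035273216972, 0.9460209237683508, -0.12820133514964388], [0.0, 0.0, 0.0, 1.0]]}
```

View pics/top0.png

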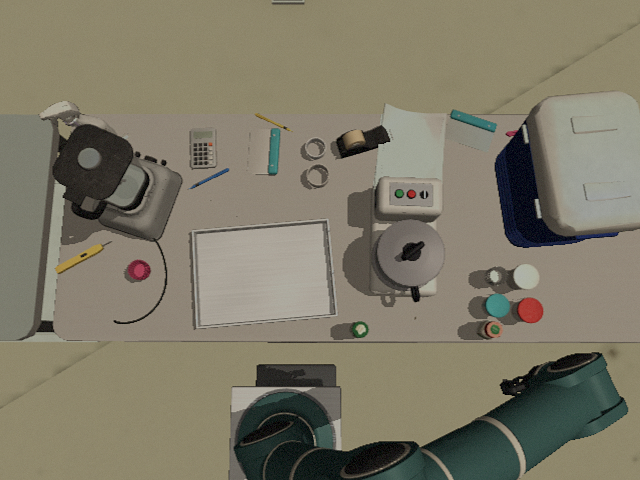

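View pics/scene0.png

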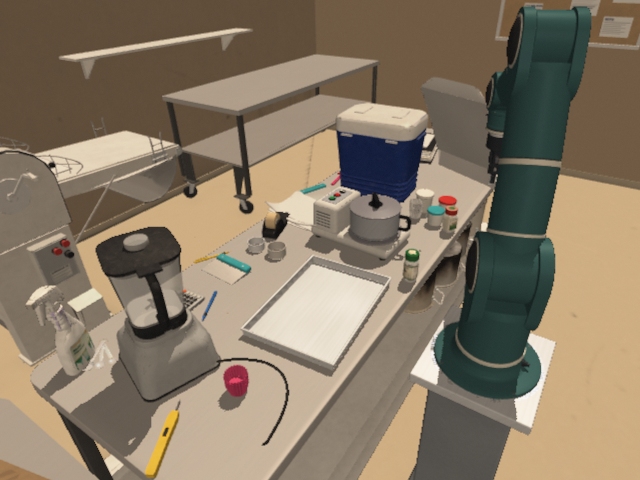

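The top view shows the cutter's lid at about (411,254) with its knob pointing up-right, the pan with corners near (193,230), (329,220), (336,316) and (196,327), and the spice jar at (360,329). The scene view agrees with that. Next I'll turn these into positions.

```bash
cat > h.py <<'E'
import numpy as np, cv2
from rig import telemetry, optics
from scipy.spatial.transform import Rotation as Ro
def K(c): f=240/np.tan(np.radians(c["vfov"]/2)); return np.array([[f,0,c["cx"]],[0,f,c["cy"]],[0,0,1]])
def cam(name,obs=None):
    c=optics.calibration(name)
    if "R" in c: return K(c),np.array(c["R"]),np.array(c["t"])
    o=obs or telemetry.get_obs(); T=np.eye(4); T[:3,:3]=Ro.from_quat(o["tool_rot"]).as_matrix(); T[:3,3]=o["tcp_pos"]
    M=np.linalg.inv(T@np.array(c["hand_eye"])); return K(c),M[:3,:3],M[:3,3]
def onz(C,uv,z):
    k,R,t=C; d=R.T@np.linalg.inv(k)@np.array([uv[0],uv[1],1.]); o=-R.T@t; return (o+d*(z-o[2])/d[2])
def proj(C,X):
    k,R,t=C; p=k@(R@np.asarray(X,float)+t); return p[:2]/p[2]
E
python3 - <<'E'
from h import *
C=cam("top"); im=cv2.imread("pics/top0.png")
for n,uv,z in [("lid",(411,254),.153),("spice",(360,329),.106),("cups_white",(525,277),.072),("ring1",(315,148),.035),("ring2",(317,176),.035),("pinkcup",(139,270),.059),("handle",(415,292),.13),
 ("p1",(193,230),.03),("p2",(329,220),.03),("p3",(336,316),.03),("p4",(196,327),.03),("b1",(371,296),.048),("b2",(435,296),.048),("tower1",(378,179),.15),("tower2",(440,179),.15)]:
    print(n,onz(C,uv,z).round(3))
# ortho view of lid region at z=.153, 0.5mm/px ; knob at .195
out=[]
for z in (.153,.195):
    c0=onz(C,(411,254),.153)[:2]; s=[(a,b) for a,b in((-.16,-.13),(.16,-.13),(.16,.13),(-.16,.13))]
    src=np.float32([proj(C,[c0[0]+a,c0[1]+b,z]) for a,b in s])
    dst=np.float32([[(.13-b)*1500,(.16-a)*1500] for a,b in s])
    out.append(cv2.warpPerspective(im,cv2.getPerspectiveTransform(src,dst),(390,480)))
print(c0); cv2.imwrite("pics/lid.png",np.hstack(out))
E
```

```text
lid [ 0.516 -0.35   0.153]
spice [ 0.313 -0.211  0.106]
cups_white [ 0.461 -0.693  0.072]
ring1 [ 0.867 -0.086  0.035]
ring2 [ 0.777 -0.092  0.035]
pinkcup [0.483 0.428 0.059]
handle [ 0.413 -0.362  0.13 ]
p1 [0.608 0.283 0.03 ]
p2 [ 0.639 -0.129  0.03 ]
p3 [ 0.351 -0.148  0.03 ]
p4 [0.319 0.261 0.03 ]
b1 [ 0.408 -0.25   0.048]
b2 [ 0.408 -0.436  0.048]
tower1 [ 0.731 -0.265  0.15 ]
tower2 [ 0.731 -0.44   0.15 ]
[ 0.51563078 -0.35033915]
```

View pics/lid.png

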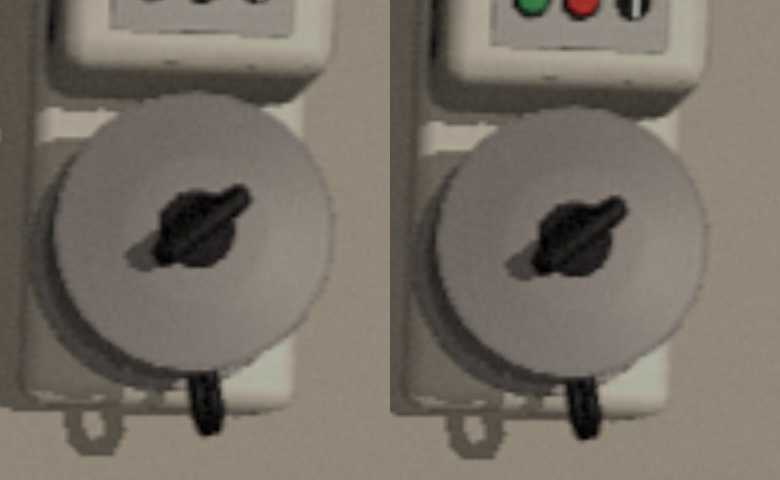

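The lid centre is near (0.519, -0.348) and the bar knob points at about -54° in world yaw. I'll move above it with the finger-closing line across the bar, choosing the yaw branch that leaves joint 7 room to turn anticlockwise.

>>> {"fn": "arm_command", "kwargs": {
  "plan": [
    {"dx": 32, "dy": -11, "dz": -7, "jaw": 100},
    {"dx": 32, "dy": -11, "dz": -7},
    {"dx": 32, "dy": -11, "dz": -7},
    {"dx": 32, "dy": -11, "dz": -7},
    {"dx": 32, "dy": -11, "dz": -7},
    {"dx": 32, "dy": -11, "dz": -7},
    {"dx": 32, "dy": -11, "dz": -7},
    {"dx": 32, "dy": -11, "dz": -7},
    {"dx": 32, "dy": -11, "dz": -7},
    {"dx": 32, "dy": -11, "dz": -7},
    {"dx": 32, "dy": -11, "dz": -7},
    {"dx": 32, "dy": -11, "dz": -7},
    {"wz": 8},
    {"wz": 8},
    {"wz": 8},
    {"wz": 8},
    {"wz": 8},
    {"wz": 8},
    {"wz": 8},
    {"wz": 8}
  ]
}}

```text
$.plan[0]: bad value
```

>>> {"fn": "arm_command", "kwargs": {
  "plan": [
    {"wz": 8},
    {},
    {},
    {}
  ]
}}

```text
$.plan[0]: bad value
```

```bash
cat >> h.py <<'E'
def st():
    o=telemetry.get_obs(); R=Ro.from_quat(o["tool_rot"]).as_matrix()
    print("t",round(o["t"],2),"tcp",o["tcp_pos"].round(4),"yaw_y",np.degrees(np.arctan2(R[1,1],R[0,1])).round(2),"tilt",R[:,2].round(4),"F",np.round(o["wrist_force"],1),"M",np.round(o["moment"],2),"w",round(o["grip_width"],4),"gf",round(o["grip_force"],1),"q",o["joint_positions"].round(2)); return o,R
E
python3 - <<'E'
from h import *
o,R=st(); C=cam("wrist",o); im=optics.snapshot("wrist")[:,:,::-1]; cv2.imwrite("pics/w1.png",im)
print(proj(C,[.519,-.348,.195]))
E
```

```text
t 0.15 tcp [ 0.197  -0.5929  0.2448] yaw_y -71.62 tilt [-4.e-04  9.e-04 -1.e+00] F [-1.1  0.6 -0.6] M [ 0.01 -0.03 -0.  ] w 0.0854 gf 0.0 q [ 1.21  0.42 -0.01  1.61  0.    1.11 -0.05]
[ -361.24532001 -1528.66535519]
```

View pics/w1.png

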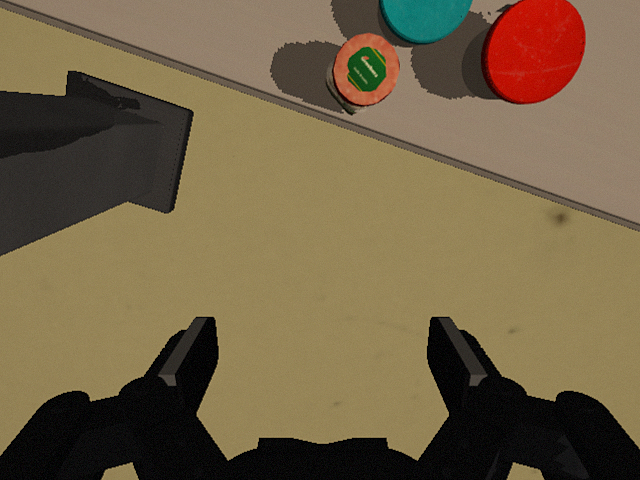

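The call was refused, so the arm hasn't moved, and the wrist picture only shows the table edge and jars at the start pose. The rows probably need all seven keys.

>>> {"fn": "arm_command", "kwargs": {
  "plan": [
    {"dx": 32, "dy": -11, "dz": -7, "wx": 0, "wy": 0, "wz": 0, "jaw": 100},
    {"dx": 32, "dy": -11, "dz": -7, "wx": 0, "wy": 0, "wz": 0, "jaw": 100},
    {"dx": 32, "dy": -11, "dz": -7, "wx": 0, "wy": 0, "wz": 0, "jaw": 100},
    {"dx": 32, "dy": -11, "dz": -7, "wx": 0, "wy": 0, "wz": 0, "jaw": 100},
    {"dx": 32, "dy": -11, "dz": -7, "wx": 0, "wy": 0, "wz": 0, "jaw": 100},
    {"dx": 32, "dy": -11, "dz": -7, "wx": 0, "wy": 0, "wz": 0, "jaw": 100},
    {"dx": 32, "dy": -11, "dz": -7, "wx": 0, "wy": 0, "wz": 0, "jaw": 100},
    {"dx": 32, "dy": -11, "dz": -7, "wx": 0, "wy": 0, "wz": 0, "jaw": 100},
    {"dx": 32, "dy": -11, "dz": -7, "wx": 0, "wy": 0, "wz": 0, "jaw": 100},
    {"dx": 32, "dy": -11, "dz": -7, "wx": 0, "wy": 0, "wz": 0, "jaw": 100},
    {"dx": 32, "dy": -11, "dz": -7, "wx": 0, "wy": 0, "wz": 0, "jaw": 100},
    {"dx": 32, "dy": -11, "dz": -7, "wx": 0, "wy": 0, "wz": 0, "jaw": 100}
  ]
}}

```text
t: 1.4
tcp_pos: [0.5208, -0.3458, 0.3295]
tool_rot: [0.987, 0.16, -0.0, -0.0]
wrist_force: [0.4, -0.4, 0.5]
grip_width: 0.0853
grip_force: 0.0
```

>>> {"fn": "arm_command", "kwargs": {
  "plan": [
    {"dx": 0, "dy": 0, "dz": 0, "wx": 0, "wy": 0, "wz": 8, "jaw": 100},
    {"dx": 0, "dy": 0, "dz": 0, "wx": 0, "wy": 0, "wz": 8, "jaw": 100},
    {"dx": 0, "dy": 0, "dz": 0, "wx": 0, "wy": 0, "wz": 8, "jaw": 100},
    {"dx": 0, "dy": 0, "dz": 0, "wx": 0, "wy": 0, "wz": 8, "jaw": 100},
    {"dx": 0, "dy": 0, "dz": 0, "wx": 0, "wy": 0, "wz": 8, "jaw": 100},
    {"dx": 0, "dy": 0, "dz": 0, "wx": 0, "wy": 0, "wz": 8, "jaw": 100},
    {"dx": 0, "dy": 0, "dz": 0, "wx": 0, "wy": 0, "wz": 8, "jaw": 100},
    {"dx": 0, "dy": 0, "dz": 0, "wx": 0, "wy": 0, "wz": 8, "jaw": 100},
    {"dx": 0, "dy": 0, "dz": 0, "wx": 0, "wy": 0, "wz": 8, "jaw": 100},
    {"dx": 0, "dy": 0, "dz": 0, "wx": 0, "wy": 0, "wz": 0, "jaw": 100},
    {"dx": 0, "dy": 0, "dz": 0, "wx": 0, "wy": 0, "wz": 0, "jaw": 100}
  ]
}}

```text
t: 2.5
tcp_pos: [0.5199, -0.3466, 0.3291]
tool_rot: [0.894, -0.449, -0.0, 0.0]
wrist_force: [0.5, 0.4, -0.0]
grip_width: 0.0853
grip_force: 0.0
```

Run:
```python
from h import *
o,R=st(); C=cam("wrist",o); im=optics.snapshot("wrist")[:,:,::-1]; cv2.imwrite("pics/w2.png",im)
print(proj(C,[.519,-.348,.195]))
```

```text
t 2.5 tcp [ 0.5199 -0.3466  0.3291] yaw_y -143.36 tilt [-3.e-04  1.e-04 -1.e+00] F [ 0.5  0.4 -0. ] M [ 0.    0.01 -0.  ] w 0.0853 gf 0.0 q [ 0.52  0.36  0.03  1.51 -0.01  1.28 -1.96]
[323.12858668 235.95615118]
```

View pics/w2.png

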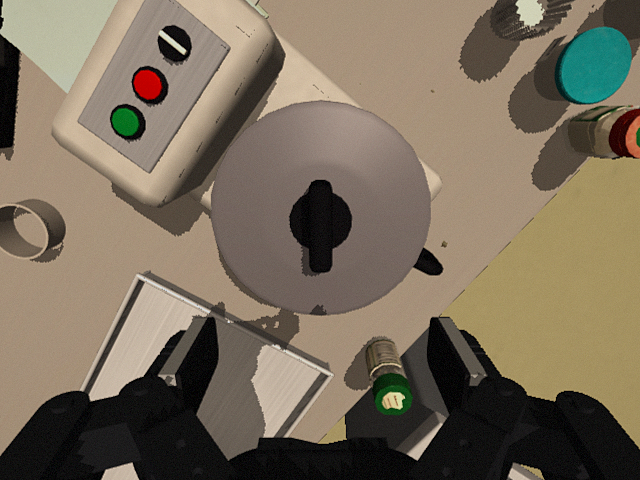

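The bar knob stands vertical in the wrist view, from (320,180) to (320,272), so the yaw is right. The lid disc is centred at about (321,207) with a half-width of about 109 px. I'll locate both.

Run:
```python
from h import *
o,R=st(); C=cam("wrist",o); im=cv2.imread("pics/w2.png")
for n,uv,z in [("bar",(320,226),.195),("e1",(320,180),.195),("e2",(320,272),.195),("lid",(321,207),.153),("lidL",(211,205),.152),("lidR",(431,205),.152),("lidT",(321,101),.153),("lidB",(321,314),.153)]:
    p=onz(C,uv,z); print(n,p.round(4),"tool mm",(R.T@(p-o["tcp_pos"])*1e3).round(1))
g=im[:,:,::-1].astype(int).sum(2)
for r in (190,226,265): 
    c=np.where(g[r,260:380]<90)[0]+260; print(r,c.min(),c.max())
for cx in (316,320,324):
    c=np.where(g[150:300,cx]<90)[0]+150; print(cx,c.min(),c.max())
```

```text
t 2.55 tcp [ 0.5199 -0.3467  0.3291] yaw_y -143.38 tilt [-3.e-04  2.e-04 -1.e+00] F [ 0.6  0.5 -0.4] M [ 0.03  0.03 -0.04] w 0.0852 gf 0.0 q [ 0.52  0.36  0.03  1.51 -0.01  1.28 -1.96]
bar [ 0.5254 -0.3528  0.195 ] tool mm [  8.3  -0.8 134.1]
e1 [ 0.5456 -0.38    0.195 ] tool mm [ 42.2  -0.7 134.1]
e2 [ 0.5035 -0.3232  0.195 ] tool mm [-28.5  -0.9 134.2]
lid [ 0.5276 -0.3568  0.153 ] tool mm [ 12.8  -0.2 176.1]
lidL [ 0.6029 -0.3027  0.152 ] tool mm [ 14.4 -92.9 177.1]
lidR [ 0.4541 -0.4132  0.152 ] tool mm [ 14.3  92.5 177.1]
lidT [ 0.5772 -0.4237  0.153 ] tool mm [ 9.610e+01 -1.000e-01  1.761e+02]
lidB [ 0.4671 -0.275   0.153 ] tool mm [-88.9  -0.4 176.2]
190 309 331
226 290 350
265 309 331
316 180 272
320 180 272
324 180 271
```

>>> {"fn": "arm_command", "kwargs": {
  "plan": [
    {"dx": 1, "dy": 0, "dz": 20, "wx": 0, "wy": 0, "wz": 0, "jaw": 100},
    {"dx": 1, "dy": 0, "dz": 20, "wx": 0, "wy": 0, "wz": 0, "jaw": 100},
    {"dx": 1, "dy": 0, "dz": 20, "wx": 0, "wy": 0, "wz": 0, "jaw": 100},
    {"dx": 1, "dy": -0.5, "dz": 20, "wx": 0, "wy": 0, "wz": 0, "jaw": 100},
    {"dx": 0, "dy": 0, "dz": 0, "wx": 0, "wy": 0, "wz": 0, "jaw": 100},
    {"dx": 0, "dy": 0, "dz": 0, "wx": 0, "wy": 0, "wz": 0, "jaw": 100}
  ]
}}

```text
t: 3.15
tcp_pos: [0.5227, -0.3498, 0.2497]
tool_rot: [0.893, -0.45, -0.0, -0.0]
wrist_force: [0.7, 0.8, 0.6]
grip_width: 0.0854
grip_force: 0.0
```

Run:
```python
from h import *
o,R=st(); C=cam("wrist",o); im=optics.snapshot("wrist")[:,:,::-1]; cv2.imwrite("pics/w3.png",im)
uv=proj(C,o["tcp_pos"]*[1,1,0]+[0,0,.195]); print(uv)
m=(im.astype(int).sum(2)<90).astype(np.uint8)
n,l,s,ce=cv2.connectedComponentsWithStats(m)
for i in range(1,n):
    if s[i,4]>1500: print(s[i],ce[i])
u=int(round(uv[0])); r=np.where(m[:330,u])[0]; print(u,r.min(),r.max(),len(r))
for q in (r.min(),r.max(),(r.min()+r.max())/2):
    p=onz(C,(u,q),.195); print((R.T@(p-o["tcp_pos"])*1e3).round(1))
for row in (r.min()+8,r.max()-8):
    c=np.where(m[row,u-60:u+60])[0]+u-60; print(row,c.min(),c.max(),[(R.T@(onz(C,(x,row),.195)-o["tcp_pos"])*1e3).round(1)[1] for x in (c.min(),c.max())])
```

```text
t 3.15 tcp [ 0.5227 -0.3498  0.2497] yaw_y -143.53 tilt [-1.e-04  2.e-04 -1.e+00] F [0.7 0.8 0.6] M [ 0.01 -0.02 -0.  ] w 0.0854 gf 0.0 q [ 0.52  0.42  0.02  1.6  -0.01  1.12 -1.96]
[320.69874367 281.32853671]
[ 279  209   83  125 6341] [319.97287494 266.37186564]
[    0   317   640   163 43935] [327.27490611 432.07019461]
321 209 329 121
[40.1  0.2 54.7]
[-29.6   0.1  54.7]
[ 7.2  0.2 54.7]
217 305 334 [np.float64(-7.9), np.float64(6.9)]
321 306 335 [np.float64(-8.3), np.float64(8.0)]
```

View pics/w3.png

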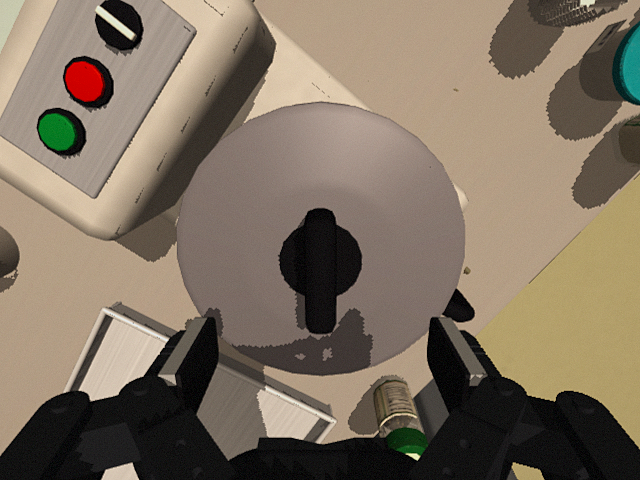

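Wrist and top views agree that the bar centre is within a few mm of the TCP. I'll go down and grip.

>>> {"fn": "arm_command", "kwargs": {
  "plan": [
    {"dx": 0.5, "dy": 0, "dz": 15, "wx": 0, "wy": 0, "wz": 0, "jaw": 100},
    {"dx": 0, "dy": 0, "dz": 15, "wx": 0, "wy": 0, "wz": 0, "jaw": 100},
    {"dx": 0, "dy": 0, "dz": 15, "wx": 0, "wy": 0, "wz": 0, "jaw": 100},
    {"dx": 0, "dy": 0, "dz": 12, "wx": 0, "wy": 0, "wz": 0, "jaw": 100},
    {"dx": 0, "dy": 0, "dz": 10, "wx": 0, "wy": 0, "wz": 0, "jaw": 100},
    {"dx": 0, "dy": 0, "dz": 0, "wx": 0, "wy": 0, "wz": 0, "jaw": 100},
    {"dx": 0, "dy": 0, "dz": 0, "wx": 0, "wy": 0, "wz": 0, "jaw": 0},
    {"dx": 0, "dy": 0, "dz": 0, "wx": 0, "wy": 0, "wz": 0, "jaw": 0},
    {"dx": 0, "dy": 0, "dz": 0, "wx": 0, "wy": 0, "wz": 0, "jaw": 0},
    {"dx": 0, "dy": 0, "dz": 0, "wx": 0, "wy": 0, "wz": 0, "jaw": 0},
    {"dx": 0, "dy": 0, "dz": 0, "wx": 0, "wy": 0, "wz": 0, "jaw": 0},
    {"dx": 0, "dy": 0, "dz": 0, "wx": 0, "wy": 0, "wz": 0, "jaw": 0},
    {"dx": 0, "dy": 0, "dz": 0, "wx": 0, "wy": 0, "wz": 0, "jaw": 0},
    {"dx": 0, "dy": 0, "dz": 0, "wx": 0, "wy": 0, "wz": 0, "jaw": 0}
  ]
}}

```text
t: 4.6
tcp_pos: [0.5232, -0.3502, 0.1828]
tool_rot: [0.893, -0.451, 0.0, -0.0]
wrist_force: [0.2, 1.3, 6.6]
grip_width: 0.017
grip_force: 59.6
```

```bash
python3 -c "
from h import *; st()"
```

```text
t 4.6 tcp [ 0.5232 -0.3502  0.1828] yaw_y -143.62 tilt [ 7.e-04 -3.e-04 -1.e+00] F [0.2 1.3 6.6] M [ 0.24  0.11 -0.01] w 0.017 gf 59.6 q [ 0.52  0.49  0.02  1.66 -0.01  0.99 -1.96]
```

Gripped: opening 17 mm at 60 N. Now I'll turn anticlockwise (negative wz) in small steps and watch the moment.

>>> {"fn": "arm_command", "kwargs": {
  "plan": [
    {"dx": 0, "dy": 0, "dz": -0.5, "wx": 0, "wy": 0, "wz": 0, "jaw": 0},
    {"dx": 0, "dy": 0, "dz": 0, "wx": 0, "wy": 0, "wz": -2, "jaw": 0},
    {"dx": 0, "dy": 0, "dz": 0, "wx": 0, "wy": 0, "wz": -2, "jaw": 0},
    {"dx": 0, "dy": 0, "dz": 0, "wx": 0, "wy": 0, "wz": -2, "jaw": 0},
    {"dx": 0, "dy": 0, "dz": 0, "wx": 0, "wy": 0, "wz": -2, "jaw": 0},
    {"dx": 0, "dy": 0, "dz": 0, "wx": 0, "wy": 0, "wz": -2, "jaw": 0}
  ]
}}

```text
t: 5.2
tcp_pos: [0.5229, -0.3501, 0.1828]
tool_rot: [0.929, -0.371, -0.0, -0.0]
wrist_force: [-0.4, 1.1, 1.6]
grip_width: 0.0172
grip_force: 58.9
```

```bash
python3 -c "
from h import *; st()"
```

```text
t 5.2 tcp [ 0.5229 -0.3501  0.1828] yaw_y -133.55 tilt [-0.e+00  1.e-04 -1.e+00] F [-0.4  1.1  1.6] M [ 0.01  0.01 -0.18] w 0.0172 gf 58.9 q [ 0.55  0.49 -0.02  1.66  0.01  0.99 -1.8 ]
```

>>> {"fn": "arm_command", "kwargs": {
  "plan": [
    {"dx": 0, "dy": 0, "dz": 0, "wx": 0, "wy": 0, "wz": -1.5, "jaw": 0},
    {"dx": 0, "dy": 0, "dz": 0, "wx": 0, "wy": 0, "wz": -1.5, "jaw": 0},
    {"dx": 0, "dy": 0, "dz": 0, "wx": 0, "wy": 0, "wz": -1.5, "jaw": 0},
    {"dx": 0, "dy": 0, "dz": 0, "wx": 0, "wy": 0, "wz": -1.5, "jaw": 0}
  ]
}}

```text
t: 5.6
tcp_pos: [0.523, -0.3501, 0.1828]
tool_rot: [0.947, -0.322, 0.0, -0.0]
wrist_force: [0.3, 0.8, 1.7]
grip_width: 0.0171
grip_force: 59.1
```

```bash
python3 -c "
from h import *; st()"
```

```text
t 5.6 tcp [ 0.523  -0.3501  0.1828] yaw_y -127.51 tilt [ 0.  0. -1.] F [0.3 0.8 1.7] M [ 0.06 -0.04 -0.2 ] w 0.0171 gf 59.1 q [ 0.57  0.49 -0.04  1.66  0.02  1.   -1.7 ]
```

>>> {"fn": "arm_command", "kwargs": {
  "plan": [
    {"dx": 0, "dy": 0, "dz": 0, "wx": 0, "wy": 0, "wz": -1.5, "jaw": 0},
    {"dx": 0, "dy": 0, "dz": 0, "wx": 0, "wy": 0, "wz": -1.5, "jaw": 0},
    {"dx": 0, "dy": 0, "dz": 0, "wx": 0, "wy": 0, "wz": -1.5, "jaw": 0},
    {"dx": 0, "dy": 0, "dz": 0, "wx": 0, "wy": 0, "wz": -1.5, "jaw": 0}
  ]
}}

```text
t: 6.0
tcp_pos: [0.523, -0.3499, 0.1828]
tool_rot: [0.962, -0.271, -0.0, -0.0]
wrist_force: [1.7, 0.6, -0.4]
grip_width: 0.0172
grip_force: 58.8
```

```bash
python3 -c "
from h import *; st()"
```

```text
t 6.0 tcp [ 0.523  -0.3499  0.1828] yaw_y -121.49 tilt [ 0.e+00  3.e-04 -1.e+00] F [ 1.7  0.6 -0.4] M [-0.07 -0.23 -0.09] w 0.0172 gf 58.8 q [ 0.59  0.49 -0.06  1.66  0.03  1.   -1.61]
```

>>> {"fn": "arm_command", "kwargs": {
  "plan": [
    {"dx": 0, "dy": 0, "dz": 0, "wx": 0, "wy": 0, "wz": -1.5, "jaw": 0},
    {"dx": 0, "dy": 0, "dz": 0, "wx": 0, "wy": 0, "wz": -1.5, "jaw": 0},
    {"dx": 0, "dy": 0, "dz": 0, "wx": 0, "wy": 0, "wz": -1.5, "jaw": 0},
    {"dx": 0, "dy": 0, "dz": 0, "wx": 0, "wy": 0, "wz": -1.5, "jaw": 0}
  ]
}}

```text
t: 6.4
tcp_pos: [0.5237, -0.3491, 0.1829]
tool_rot: [0.975, -0.22, 0.0, -0.001]
wrist_force: [2.5, 6.4, 4.6]
grip_width: 0.0172
grip_force: 59.7
```

```bash
python3 -c "
from h import *; st()"
```

```text
t 6.4 tcp [ 0.5237 -0.3491  0.1829] yaw_y -115.45 tilt [ 9.0e-04  1.1e-03 -1.0e+00] F [2.5 6.4 4.6] M [ 1.23 -0.72 -0.62] w 0.0172 gf 59.7 q [ 0.6   0.49 -0.08  1.66  0.05  1.   -1.51]
```

The moment has risen to -0.62 Nm with some side force, possibly the stop. One more small step will confirm.

>>> {"fn": "arm_command", "kwargs": {
  "plan": [
    {"dx": 0, "dy": 0, "dz": 0, "wx": 0, "wy": 0, "wz": -1, "jaw": 0},
    {"dx": 0, "dy": 0, "dz": 0, "wx": 0, "wy": 0, "wz": -1, "jaw": 0},
    {"dx": 0, "dy": 0, "dz": 0, "wx": 0, "wy": 0, "wz": 0, "jaw": 0}
  ]
}}

```text
t: 6.7
tcp_pos: [0.5237, -0.3493, 0.1829]
tool_rot: [0.979, -0.203, 0.0, -0.0]
wrist_force: [5.8, 2.2, 1.8]
grip_width: 0.0175
grip_force: 59.3
```

```bash
python3 -c "
from h import *; st()"
```

```text
t 6.7 tcp [ 0.5237 -0.3493  0.1829] yaw_y -113.46 tilt [ 1.1e-03  6.0e-04 -1.0e+00] F [5.8 2.2 1.8] M [ 0.62 -1.04 -0.11] w 0.0175 gf 59.3 q [ 0.61  0.49 -0.09  1.66  0.05  1.   -1.48]
```

>>> {"fn": "arm_command", "kwargs": {
  "plan": [
    {"dx": 0, "dy": 0, "dz": 0, "wx": 0, "wy": 0, "wz": -1, "jaw": 0},
    {"dx": 0, "dy": 0, "dz": 0, "wx": 0, "wy": 0, "wz": -1, "jaw": 0},
    {"dx": 0, "dy": 0, "dz": 0, "wx": 0, "wy": 0, "wz": 0, "jaw": 0}
  ]
}}

```text
t: 7.0
tcp_pos: [0.5237, -0.3493, 0.1829]
tool_rot: [0.982, -0.186, 0.0, -0.0]
wrist_force: [4.8, 3.8, 1.5]
grip_width: 0.0173
grip_force: 59.4
```

```bash
python3 -c "
from h import *; o,R=st(); im=optics.snapshot('wrist')[:,:,::-1]; cv2.imwrite('pics/w4.png',im)
st()"
```

```text
t 7.0 tcp [ 0.5237 -0.3493  0.1829] yaw_y -111.47 tilt [ 1.e-03  7.e-04 -1.e+00] F [4.8 3.8 1.5] M [ 0.69 -1.09 -0.15] w 0.0173 gf 59.4 q [ 0.61  0.49 -0.1   1.66  0.05  1.   -1.45]
t 7.05 tcp [ 0.5237 -0.3494  0.1829] yaw_y -111.49 tilt [ 1.1e-03  5.0e-04 -1.0e+00] F [5.5 2.9 1.7] M [ 0.62 -1.03 -0.2 ] w 0.0169 gf 59.3 q [ 0.61  0.49 -0.1   1.66  0.05  1.   -1.45]
```

View pics/w4.png

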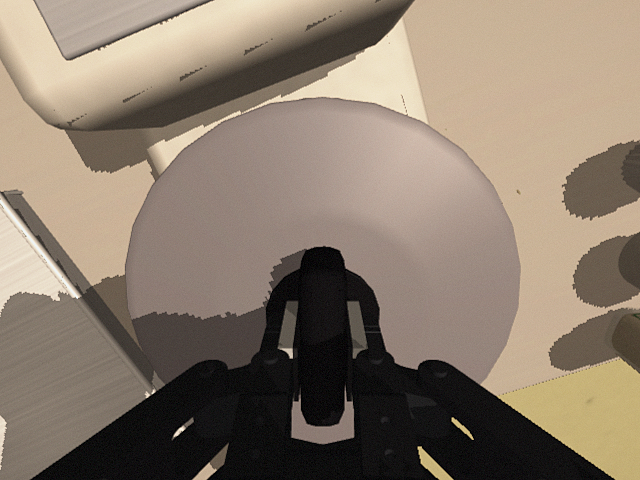

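The bar, from (322,250) to (322,425), is still in line with the fingers. So the lid is following and this is not the stop yet, only some side load. I'll relieve the side force and keep turning.

>>> {"fn": "arm_command", "kwargs": {
  "plan": [
    {"dx": 1, "dy": -1.4, "dz": 0, "wx": 0, "wy": 0, "wz": 0, "jaw": 0},
    {"dx": 0, "dy": 0, "dz": 0, "wx": 0, "wy": 0, "wz": -1.5, "jaw": 0},
    {"dx": 0, "dy": 0, "dz": 0, "wx": 0, "wy": 0, "wz": -1.5, "jaw": 0},
    {"dx": 0, "dy": 0, "dz": 0, "wx": 0, "wy": 0, "wz": -1.5, "jaw": 0}
  ]
}}

```text
t: 7.45
tcp_pos: [0.5246, -0.3489, 0.1828]
tool_rot: [0.989, -0.147, 0.0, -0.0]
wrist_force: [2.6, 2.6, 2.9]
grip_width: 0.0168
grip_force: 59.5
```

```bash
python3 -c "
from h import *; st()"
```

```text
t 7.45 tcp [ 0.5246 -0.3489  0.1828] yaw_y -106.96 tilt [ 3.e-04  3.e-04 -1.e+00] F [2.6 2.6 2.9] M [ 0.56 -0.5  -0.41] w 0.0168 gf 59.5 q [ 0.62  0.49 -0.12  1.66  0.06  1.   -1.38]
```

>>> {"fn": "arm_command", "kwargs": {
  "plan": [
    {"dx": 0, "dy": -0.5, "dz": 0, "wx": 0, "wy": 0, "wz": -1.5, "jaw": 0},
    {"dx": 0, "dy": 0, "dz": 0, "wx": 0, "wy": 0, "wz": -1.5, "jaw": 0},
    {"dx": 0, "dy": 0, "dz": 0, "wx": 0, "wy": 0, "wz": -1.5, "jaw": 0},
    {"dx": 0, "dy": 0, "dz": 0, "wx": 0, "wy": 0, "wz": -1.5, "jaw": 0}
  ]
}}

```text
t: 7.85
tcp_pos: [0.5243, -0.3489, 0.1828]
tool_rot: [0.995, -0.096, -0.0, 0.0]
wrist_force: [0.8, -1.0, 4.2]
grip_width: 0.0168
grip_force: 59.8
```

```bash
python3 -c "
from h import *; st()"
```

```text
t 7.85 tcp [ 0.5243 -0.3489  0.1828] yaw_y -101.01 tilt [-2.e-04 -2.e-04 -1.e+00] F [ 0.8 -1.   4.2] M [ 0.05 -0.04 -0.33] w 0.0168 gf 59.8 q [ 0.64  0.49 -0.14  1.66  0.08  1.   -1.29]
```

>>> {"fn": "arm_command", "kwargs": {
  "plan": [
    {"dx": 0, "dy": 0, "dz": 0, "wx": 0, "wy": 0, "wz": -1.5, "jaw": 0},
    {"dx": 0, "dy": 0, "dz": 0, "wx": 0, "wy": 0, "wz": -1.5, "jaw": 0},
    {"dx": 0, "dy": 0, "dz": 0, "wx": 0, "wy": 0, "wz": -1.5, "jaw": 0},
    {"dx": 0, "dy": 0, "dz": 0, "wx": 0, "wy": 0, "wz": -1.5, "jaw": 0}
  ]
}}

```text
t: 8.25
tcp_pos: [0.5245, -0.3487, 0.1828]
tool_rot: [0.999, -0.044, -0.0, 0.0]
wrist_force: [-0.8, -0.7, 5.3]
grip_width: 0.0168
grip_force: 59.7
```

```bash
python3 -c "
from h import *; st()"
```

```text
t 8.25 tcp [ 0.5245 -0.3487  0.1828] yaw_y -95.0 tilt [-0. -0. -1.] F [-0.8 -0.7  5.3] M [-0.05 -0.03 -0.41] w 0.0168 gf 59.7 q [ 0.66  0.49 -0.16  1.65  0.09  1.   -1.19]
```

>>> {"fn": "arm_command", "kwargs": {
  "plan": [
    {"dx": 0, "dy": 0, "dz": -0.3, "wx": 0, "wy": 0, "wz": -1.5, "jaw": 0},
    {"dx": 0, "dy": 0, "dz": 0, "wx": 0, "wy": 0, "wz": -1.5, "jaw": 0},
    {"dx": 0, "dy": 0, "dz": 0, "wx": 0, "wy": 0, "wz": -1.5, "jaw": 0},
    {"dx": 0, "dy": 0, "dz": 0, "wx": 0, "wy": 0, "wz": -1.5, "jaw": 0}
  ]
}}

```text
t: 8.65
tcp_pos: [0.5244, -0.3485, 0.1828]
tool_rot: [1.0, 0.009, -0.0, -0.0]
wrist_force: [-0.7, -0.5, -1.4]
grip_width: 0.0171
grip_force: 59.0
```

```bash
python3 -c "
from h import *; st()"
```

```text
t 8.65 tcp [ 0.5244 -0.3485  0.1828] yaw_y -88.98 tilt [-5.e-04  3.e-04 -1.e+00] F [-0.7 -0.5 -1.4] M [ 0.05 -0.02 -0.05] w 0.0171 gf 59.0 q [ 0.67  0.49 -0.18  1.65  0.1   1.   -1.1 ]
```

>>> {"fn": "arm_command", "kwargs": {
  "plan": [
    {"dx": 0, "dy": 0, "dz": 0, "wx": 0, "wy": 0, "wz": -1.5, "jaw": 0},
    {"dx": 0, "dy": 0, "dz": 0, "wx": 0, "wy": 0, "wz": -1.5, "jaw": 0},
    {"dx": 0, "dy": 0, "dz": 0, "wx": 0, "wy": 0, "wz": -1.5, "jaw": 0},
    {"dx": 0, "dy": 0, "dz": 0, "wx": 0, "wy": 0, "wz": -1.5, "jaw": 0}
  ]
}}

```text
t: 9.05
tcp_pos: [0.5245, -0.3486, 0.1829]
tool_rot: [0.998, 0.061, -0.0, -0.0]
wrist_force: [0.1, -0.1, -2.8]
grip_width: 0.0171
grip_force: 58.9
```

```bash
python3 -c "
from h import *; st()"
```

```text
t 9.05 tcp [ 0.5245 -0.3486  0.1829] yaw_y -82.99 tilt [-3.e-04  3.e-04 -1.e+00] F [ 0.1 -0.1 -2.8] M [ 0.04  0.   -0.02] w 0.0171 gf 58.9 q [ 0.69  0.5  -0.21  1.65  0.12  1.   -1.  ]
```

>>> {"fn": "arm_command", "kwargs": {
  "plan": [
    {"dx": 0, "dy": 0, "dz": 0, "wx": 0, "wy": 0, "wz": -1.5, "jaw": 0},
    {"dx": 0, "dy": 0, "dz": 0, "wx": 0, "wy": 0, "wz": -1.5, "jaw": 0},
    {"dx": 0, "dy": 0, "dz": 0, "wx": 0, "wy": 0, "wz": -1.5, "jaw": 0},
    {"dx": 0, "dy": 0, "dz": 0, "wx": 0, "wy": 0, "wz": -1.5, "jaw": 0}
  ]
}}

```text
t: 9.45
tcp_pos: [0.5245, -0.3486, 0.183]
tool_rot: [0.994, 0.113, -0.0, -0.0]
wrist_force: [0.3, -0.5, -1.6]
grip_width: 0.0172
grip_force: 58.9
```

```bash
python3 -c "
from h import *; st()"
```

```text
t 9.45 tcp [ 0.5245 -0.3486  0.183 ] yaw_y -76.99 tilt [-1.e-04  1.e-04 -1.e+00] F [ 0.3 -0.5 -1.6] M [ 0.    0.01 -0.03] w 0.0172 gf 58.9 q [ 0.71  0.5  -0.23  1.65  0.13  1.01 -0.91]
```

>>> {"fn": "arm_command", "kwargs": {
  "plan": [
    {"dx": 0, "dy": 0, "dz": 0, "wx": 0, "wy": 0, "wz": -1.5, "jaw": 0},
    {"dx": 0, "dy": 0, "dz": 0, "wx": 0, "wy": 0, "wz": -1.5, "jaw": 0},
    {"dx": 0, "dy": 0, "dz": 0, "wx": 0, "wy": 0, "wz": -1.5, "jaw": 0},
    {"dx": 0, "dy": 0, "dz": 0, "wx": 0, "wy": 0, "wz": -1.5, "jaw": 0}
  ]
}}

```text
t: 9.85
tcp_pos: [0.5245, -0.3487, 0.183]
tool_rot: [0.986, 0.165, -0.0, -0.0]
wrist_force: [-0.2, -0.8, -3.0]
grip_width: 0.017
grip_force: 58.8
```

```bash
python3 -c "
from h import *; st()"
```

```text
t 9.85 tcp [ 0.5245 -0.3487  0.183 ] yaw_y -71.0 tilt [-1.e-04  1.e-04 -1.e+00] F [-0.2 -0.8 -3. ] M [-0.   -0.02 -0.  ] w 0.017 gf 58.8 q [ 0.72  0.5  -0.25  1.65  0.14  1.01 -0.81]
```

>>> {"fn": "arm_command", "kwargs": {
  "plan": [
    {"dx": 0, "dy": 0, "dz": 0, "wx": 0, "wy": 0, "wz": -1.5, "jaw": 0},
    {"dx": 0, "dy": 0, "dz": 0, "wx": 0, "wy": 0, "wz": -1.5, "jaw": 0},
    {"dx": 0, "dy": 0, "dz": 0, "wx": 0, "wy": 0, "wz": -1.5, "jaw": 0},
    {"dx": 0, "dy": 0, "dz": 0, "wx": 0, "wy": 0, "wz": 0, "jaw": 0}
  ]
}}

```text
t: 10.25
tcp_pos: [0.5245, -0.3487, 0.1831]
tool_rot: [0.979, 0.203, -0.0, -0.0]
wrist_force: [0.5, 0.6, -1.9]
grip_width: 0.0169
grip_force: 58.8
```

```bash
python3 -c "
from h import *; st()"
```

```text
t 10.25 tcp [ 0.5245 -0.3487  0.1831] yaw_y -66.54 tilt [-0.e+00  1.e-04 -1.e+00] F [ 0.5  0.6 -1.9] M [ 0.01  0.01 -0.01] w 0.0169 gf 58.8 q [ 0.74  0.5  -0.27  1.65  0.15  1.01 -0.74]
```

>>> {"fn": "arm_command", "kwargs": {
  "plan": [
    {"dx": 0, "dy": 0, "dz": 0, "wx": 0, "wy": 0, "wz": -1, "jaw": 0},
    {"dx": 0, "dy": 0, "dz": 0, "wx": 0, "wy": 0, "wz": -1, "jaw": 0},
    {"dx": 0, "dy": 0, "dz": 0, "wx": 0, "wy": 0, "wz": -1, "jaw": 0},
    {"dx": 0, "dy": 0, "dz": 0, "wx": 0, "wy": 0, "wz": -1, "jaw": 0},
    {"dx": 0, "dy": 0, "dz": 0, "wx": 0, "wy": 0, "wz": 0, "jaw": 0}
  ]
}}

```text
t: 10.75
tcp_pos: [0.5245, -0.3487, 0.1831]
tool_rot: [0.971, 0.237, -0.0, -0.0]
wrist_force: [-0.4, 0.8, -2.5]
grip_width: 0.0169
grip_force: 58.8
```

```bash
python3 -c "
from h import *; st()"
```

```text
t 10.75 tcp [ 0.5245 -0.3487  0.1831] yaw_y -62.57 tilt [-0.e+00  1.e-04 -1.e+00] F [-0.4  0.8 -2.5] M [ 0.07 -0.02 -0.  ] w 0.0169 gf 58.8 q [ 0.75  0.5  -0.28  1.65  0.16  1.01 -0.68]
```

>>> {"fn": "arm_command", "kwargs": {
  "plan": [
    {"dx": 0, "dy": 0, "dz": 0, "wx": 0, "wy": 0, "wz": -1, "jaw": 0},
    {"dx": 0, "dy": 0, "dz": 0, "wx": 0, "wy": 0, "wz": -1, "jaw": 0},
    {"dx": 0, "dy": 0, "dz": 0, "wx": 0, "wy": 0, "wz": -1, "jaw": 0},
    {"dx": 0, "dy": 0, "dz": 0, "wx": 0, "wy": 0, "wz": 0, "jaw": 0}
  ]
}}

```text
t: 11.15
tcp_pos: [0.5245, -0.3487, 0.183]
tool_rot: [0.965, 0.262, -0.0, -0.0]
wrist_force: [-1.4, -0.5, -2.2]
grip_width: 0.0169
grip_force: 58.8
```

```bash
python3 -c "
from h import *; st(); im=optics.snapshot('wrist')[:,:,::-1]; cv2.imwrite('pics/w5.png',im); im=optics.snapshot('scene')[:,:,::-1]; cv2.imwrite('pics/s5.png',cv2.resize(im[160:290,290:460],None,fx=3,fy=3,interpolation=2))
a=cv2.resize(cv2.imread('pics/w5.png'),(400,300)); b=cv2.imread('pics/s5.png')[:300,:400]; cv2.imwrite('pics/c5.png',np.hstack([a,b]))"
```

```text
t 11.15 tcp [ 0.5245 -0.3487  0.183 ] yaw_y -59.56 tilt [-1.e-04  1.e-04 -1.e+00] F [-1.4 -0.5 -2.2] M [ 0.01  0.02 -0.  ] w 0.0169 gf 58.8 q [ 0.75  0.5  -0.29  1.65  0.17  1.01 -0.63]
```

View pics/c5.png

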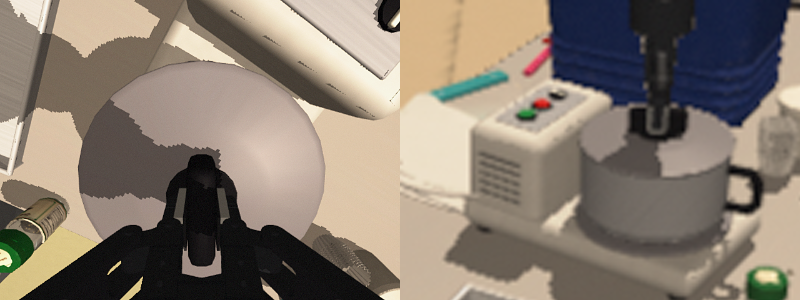

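The bar is still in line with the fingers in the left half (about (203,155)–(203,265)), so the lid is following, and in the right half the lid sits level on the bowl. I've felt no stop yet, so I'll keep turning gently.

>>> {"fn": "arm_command", "kwargs": {
  "plan": [
    {"dx": 0, "dy": 0, "dz": 0, "wx": 0, "wy": 0, "wz": -1, "jaw": 0},
    {"dx": 0, "dy": 0, "dz": 0, "wx": 0, "wy": 0, "wz": -1, "jaw": 0},
    {"dx": 0, "dy": 0, "dz": 0, "wx": 0, "wy": 0, "wz": -1, "jaw": 0},
    {"dx": 0, "dy": 0, "dz": 0, "wx": 0, "wy": 0, "wz": 0, "jaw": 0}
  ]
}}

```text
t: 11.65
tcp_pos: [0.5245, -0.3487, 0.1831]
tool_rot: [0.958, 0.288, -0.0, -0.0]
wrist_force: [-0.2, 0.2, -1.6]
grip_width: 0.0171
grip_force: 58.8
```

```bash
python3 -c "
from h import *; st()"
```

```text
t 11.65 tcp [ 0.5245 -0.3487  0.1831] yaw_y -56.56 tilt [-0.e+00  1.e-04 -1.e+00] F [-0.2  0.2 -1.6] M [-0.01 -0.01 -0.06] w 0.0171 gf 58.8 q [ 0.76  0.51 -0.3   1.65  0.17  1.01 -0.58]
```

>>> {"fn": "arm_command", "kwargs": {
  "plan": [
    {"dx": 0, "dy": 0, "dz": 0, "wx": 0, "wy": 0, "wz": -1, "jaw": 0},
    {"dx": 0, "dy": 0, "dz": 0, "wx": 0, "wy": 0, "wz": -1, "jaw": 0},
    {"dx": 0, "dy": 0, "dz": 0, "wx": 0, "wy": 0, "wz": 0, "jaw": 0}
  ]
}}

```text
t: 11.95
tcp_pos: [0.5245, -0.3486, 0.183]
tool_rot: [0.953, 0.304, -0.0, -0.0]
wrist_force: [-0.7, 1.1, -2.5]
grip_width: 0.0171
grip_force: 58.8
```

```bash
python3 -c "
from h import *; st()"
```

```text
t 11.95 tcp [ 0.5245 -0.3486  0.183 ] yaw_y -54.56 tilt [-1.e-04  1.e-04 -1.e+00] F [-0.7  1.1 -2.5] M [-0.01 -0.04  0.01] w 0.0171 gf 58.8 q [ 0.77  0.51 -0.31  1.65  0.18  1.01 -0.55]
```

I've turned about 89° with no lasting resistance. I'll test carefully with a small lift of 2.5 mm, since the play is 2 mm, and watch the vertical force.

>>> {"fn": "arm_command", "kwargs": {
  "plan": [
    {"dx": 0, "dy": 0, "dz": -1, "wx": 0, "wy": 0, "wz": 0, "jaw": 0},
    {"dx": 0, "dy": 0, "dz": -1, "wx": 0, "wy": 0, "wz": 0, "jaw": 0},
    {"dx": 0, "dy": 0, "dz": -0.5, "wx": 0, "wy": 0, "wz": 0, "jaw": 0},
    {"dx": 0, "dy": 0, "dz": 0, "wx": 0, "wy": 0, "wz": 0, "jaw": 0}
  ]
}}

```text
t: 12.35
tcp_pos: [0.5246, -0.3487, 0.1857]
tool_rot: [0.953, 0.304, 0.0, 0.0]
wrist_force: [0.0, 0.7, -2.6]
grip_width: 0.017
grip_force: 58.8
```

```bash
python3 -c "
from h import *; st()"
```

```text
t 12.35 tcp [ 0.5246 -0.3487  0.1857] yaw_y -54.62 tilt [ 1.e-04 -0.e+00 -1.e+00] F [ 0.   0.7 -2.6] M [0.04 0.04 0.  ] w 0.017 gf 58.8 q [ 0.77  0.5  -0.31  1.65  0.17  1.02 -0.55]
```

>>> {"fn": "arm_command", "kwargs": {
  "plan": [
    {"dx": 0, "dy": 0, "dz": -0.7, "wx": 0, "wy": 0, "wz": 0, "jaw": 0},
    {"dx": 0, "dy": 0, "dz": -0.7, "wx": 0, "wy": 0, "wz": 0, "jaw": 0},
    {"dx": 0, "dy": 0, "dz": -0.6, "wx": 0, "wy": 0, "wz": 0, "jaw": 0},
    {"dx": 0, "dy": 0, "dz": 0, "wx": 0, "wy": 0, "wz": 0, "jaw": 0}
  ]
}}

```text
t: 12.75
tcp_pos: [0.5246, -0.3487, 0.1877]
tool_rot: [0.953, 0.304, 0.0, 0.0]
wrist_force: [-0.1, 1.3, -2.2]
grip_width: 0.0171
grip_force: 58.8
```

```bash
python3 -c "
from h import *; st()"
```

```text
t 12.75 tcp [ 0.5246 -0.3487  0.1877] yaw_y -54.62 tilt [ 1.e-04 -0.e+00 -1.e+00] F [-0.1  1.3 -2.2] M [0.06 0.01 0.01] w 0.0171 gf 58.8 q [ 0.77  0.5  -0.31  1.65  0.17  1.02 -0.55]
```

Raised 4.8 mm with only the lid's weight on the wrist, so the lid is free. Lifting it off.

>>> {"fn": "arm_command", "kwargs": {
  "plan": [
    {"dx": 0, "dy": 0, "dz": -4, "wx": 0, "wy": 0, "wz": 0, "jaw": 0},
    {"dx": 0, "dy": 0, "dz": -5, "wx": 0, "wy": 0, "wz": 0, "jaw": 0},
    {"dx": 0, "dy": 0, "dz": -5, "wx": 0, "wy": 0, "wz": 0, "jaw": 0},
    {"dx": 0, "dy": 0, "dz": -6, "wx": 0, "wy": 0, "wz": 0, "jaw": 0},
    {"dx": 0, "dy": 0, "dz": -12, "wx": 0, "wy": 0, "wz": 0, "jaw": 0},
    {"dx": 0, "dy": 0, "dz": -12, "wx": 0, "wy": 0, "wz": 0, "jaw": 0},
    {"dx": 0, "dy": 0, "dz": -12, "wx": 0, "wy": 0, "wz": 0, "jaw": 0},
    {"dx": 0, "dy": 0, "dz": -12, "wx": 0, "wy": 0, "wz": 0, "jaw": 0},
    {"dx": 0, "dy": 0, "dz": -12, "wx": 0, "wy": 0, "wz": 0, "jaw": 0},
    {"dx": 0, "dy": 0, "dz": -12, "wx": 0, "wy": 0, "wz": 0, "jaw": 0},
    {"dx": 0, "dy": 0, "dz": -10, "wx": 0, "wy": 0, "wz": 0, "jaw": 0},
    {"dx": 0, "dy": 0, "dz": -6, "wx": 0, "wy": 0, "wz": 0, "jaw": 0},
    {"dx": 0, "dy": 0, "dz": 0, "wx": 0, "wy": 0, "wz": 0, "jaw": 0},
    {"dx": 0, "dy": 0, "dz": 0, "wx": 0, "wy": 0, "wz": 0, "jaw": 0}
  ]
}}

```text
t: 14.15
tcp_pos: [0.5244, -0.3486, 0.2952]
tool_rot: [0.953, 0.304, -0.0, -0.0]
wrist_force: [-0.3, 0.8, -2.7]
grip_width: 0.0168
grip_force: 58.8
```

Run:
```python
from h import *
o,R=st()
im=optics.snapshot("top")[:,:,::-1]; cv2.imwrite("pics/top1.png",im); C=cam("top")
src=np.float32([proj(C,[x,y,.15]) for x,y in((.40,-.46),(.64,-.46),(.64,-.24),(.40,-.24))])
a=cv2.warpPerspective(im,cv2.getPerspectiveTransform(src,np.float32([[374,408],[374,0],[0,0],[0,408]])),(374,408))
s=optics.snapshot("scene")[:,:,::-1]; cv2.imwrite("pics/s6.png",s); b=cv2.resize(s[120:270,300:450],(408,408))
cv2.imwrite("pics/c6.png",np.hstack([a,b]))
```

```text
t 14.15 tcp [ 0.5244 -0.3486  0.2952] yaw_y -54.62 tilt [-5.e-04  3.e-04 -1.e+00] F [-0.3  0.8 -2.7] M [-0.02  0.01  0.02] w 0.0168 gf 58.8 q [ 0.78  0.41 -0.33  1.53  0.14  1.23 -0.52]
```

View pics/c6.png

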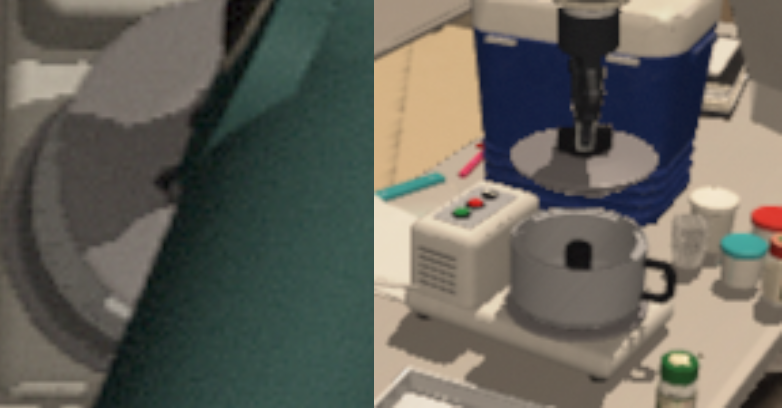

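The lid is off and held level over the bowl, and the knife's black top shows inside it (right half, about (578,255)). Carrying the lid to the pan.

>>> {"fn": "arm_command", "kwargs": {
  "plan": [
    {"dx": 7, "dy": -12, "dz": 0, "wx": 0, "wy": 0, "wz": 0, "jaw": 0},
    {"dx": 14, "dy": -25, "dz": 0, "wx": 0, "wy": 0, "wz": 0, "jaw": 0},
    {"dx": 14, "dy": -25, "dz": 0, "wx": 0, "wy": 0, "wz": 0, "jaw": 0},
    {"dx": 14, "dy": -25, "dz": 0, "wx": 0, "wy": 0, "wz": 0, "jaw": 0},
    {"dx": 14, "dy": -25, "dz": 0, "wx": 0, "wy": 0, "wz": 0, "jaw": 0},
    {"dx": 14, "dy": -25, "dz": 0, "wx": 0, "wy": 0, "wz": 0, "jaw": 0},
    {"dx": 14, "dy": -25, "dz": 0, "wx": 0, "wy": 0, "wz": 0, "jaw": 0},
    {"dx": 14, "dy": -25, "dz": 0, "wx": 0, "wy": 0, "wz": 0, "jaw": 0},
    {"dx": 14, "dy": -25, "dz": 0, "wx": 0, "wy": 0, "wz": 0, "jaw": 0},
    {"dx": 14, "dy": -25, "dz": 0, "wx": 0, "wy": 0, "wz": 0, "jaw": 0},
    {"dx": 14, "dy": -25, "dz": 0, "wx": 0, "wy": 0, "wz": 0, "jaw": 0},
    {"dx": 14, "dy": -25, "dz": 0, "wx": 0, "wy": 0, "wz": 0, "jaw": 0},
    {"dx": 14, "dy": -25, "dz": 0, "wx": 0, "wy": 0, "wz": 0, "jaw": 0},
    {"dx": 14, "dy": -25, "dz": 0, "wx": 0, "wy": 0, "wz": 0, "jaw": 0},
    {"dx": 14, "dy": -25, "dz": 0, "wx": 0, "wy": 0, "wz": 0, "jaw": 0},
    {"dx": 14, "dy": -25, "dz": 0, "wx": 0, "wy": 0, "wz": 0, "jaw": 0},
    {"dx": 14, "dy": -25, "dz": 0, "wx": 0, "wy": 0, "wz": 0, "jaw": 0},
    {"dx": 13, "dy": -24, "dz": 0, "wx": 0, "wy": 0, "wz": 0, "jaw": 0},
    {"dx": 4, "dy": -6, "dz": 0, "wx": 0, "wy": 0, "wz": 0, "jaw": 0},
    {"dx": 0, "dy": 0, "dz": 0, "wx": 0, "wy": 0, "wz": 0, "jaw": 0}
  ]
}}

```text
t: 16.25
tcp_pos: [0.4701, 0.1565, 0.2954]
tool_rot: [0.952, 0.305, -0.0, -0.0]
wrist_force: [0.1, -1.5, -2.2]
grip_width: 0.0169
grip_force: 58.9
```

```bash
python3 -c "
from h import *; st()"
```

```text
t 16.25 tcp [0.4701 0.1565 0.2954] yaw_y -54.48 tilt [-3.e-04  1.e-04 -1.e+00] F [ 0.1 -1.5 -2.2] M [-0.01  0.01  0.03] w 0.0169 gf 58.9 q [ 0.2   0.18 -0.66  1.85  0.12  1.15 -1.45]
```

>>> {"fn": "arm_command", "kwargs": {
  "plan": [
    {"dx": 0, "dy": 2, "dz": 10, "wx": 0, "wy": 0, "wz": 0, "jaw": 0},
    {"dx": 0, "dy": 1, "dz": 22, "wx": 0, "wy": 0, "wz": 0, "jaw": 0},
    {"dx": 0, "dy": 0, "dz": 22, "wx": 0, "wy": 0, "wz": 0, "jaw": 0},
    {"dx": 0, "dy": 0, "dz": 22, "wx": 0, "wy": 0, "wz": 0, "jaw": 0},
    {"dx": 0, "dy": 0, "dz": 22, "wx": 0, "wy": 0, "wz": 0, "jaw": 0},
    {"dx": 0, "dy": 0, "dz": 22, "wx": 0, "wy": 0, "wz": 0, "jaw": 0},
    {"dx": 0, "dy": 0, "dz": 22, "wx": 0, "wy": 0, "wz": 0, "jaw": 0},
    {"dx": 0, "dy": 0, "dz": 22, "wx": 0, "wy": 0, "wz": 0, "jaw": 0},
    {"dx": 0, "dy": 0, "dz": 22, "wx": 0, "wy": 0, "wz": 0, "jaw": 0},
    {"dx": 0, "dy": 0, "dz": 22, "wx": 0, "wy": 0, "wz": 0, "jaw": 0},
    {"dx": 0, "dy": 0, "dz": 15, "wx": 0, "wy": 0, "wz": 0, "jaw": 0},
    {"dx": 0, "dy": 0, "dz": 8, "wx": 0, "wy": 0, "wz": 0, "jaw": 0},
    {"dx": 0, "dy": 0, "dz": 4, "wx": 0, "wy": 0, "wz": 0, "jaw": 0},
    {"dx": 0, "dy": 0, "dz": 3, "wx": 0, "wy": 0, "wz": 0, "jaw": 0},
    {"dx": 0, "dy": 0, "dz": 2, "wx": 0, "wy": 0, "wz": 0, "jaw": 0},
    {"dx": 0, "dy": 0, "dz": 0, "wx": 0, "wy": 0, "wz": 0, "jaw": 0}
  ]
}}

```text
t: 17.85
tcp_pos: [0.4727, 0.1529, 0.0558]
tool_rot: [0.953, 0.304, 0.0, 0.0]
wrist_force: [-0.5, 0.9, -1.4]
grip_width: 0.0169
grip_force: 58.9
```

```bash
python3 -c "
from h import *; st()"
```

```text
t 17.85 tcp [0.4727 0.1529 0.0558] yaw_y -54.62 tilt [ 5.e-04  1.e-04 -1.e+00] F [-0.5  0.9 -1.4] M [-0.03 -0.01 -0.03] w 0.0169 gf 58.9 q [ 0.05  0.53 -0.52  2.05  0.41  0.67 -1.69]
```

>>> {"fn": "arm_command", "kwargs": {
  "plan": [
    {"dx": 0, "dy": 0, "dz": 1, "wx": 0, "wy": 0, "wz": 0, "jaw": 0},
    {"dx": 0, "dy": 0, "dz": 1, "wx": 0, "wy": 0, "wz": 0, "jaw": 0},
    {"dx": 0, "dy": 0, "dz": 1, "wx": 0, "wy": 0, "wz": 0, "jaw": 0},
    {"dx": 0, "dy": 0, "dz": 1, "wx": 0, "wy": 0, "wz": 0, "jaw": 0},
    {"dx": 0, "dy": 0, "dz": 0.3, "wx": 0, "wy": 0, "wz": 0, "jaw": 0},
    {"dx": 0, "dy": 0, "dz": 0, "wx": 0, "wy": 0, "wz": 0, "jaw": 0}
  ]
}}

```text
t: 18.45
tcp_pos: [0.4726, 0.1529, 0.0517]
tool_rot: [0.953, 0.304, 0.0, 0.0]
wrist_force: [-4.8, -2.2, 11.6]
grip_width: 0.017
grip_force: 61.1
```

```bash
python3 -c "
from h import *; st()"
```

```text
t 18.45 tcp [0.4726 0.1529 0.0517] yaw_y -54.62 tilt [ 2.e-04 -4.e-04 -1.e+00] F [-4.8 -2.2 11.6] M [-0.38  0.92  0.01] w 0.017 gf 61.1 q [ 0.05  0.53 -0.51  2.05  0.42  0.66 -1.7 ]
```

The lid rests on the pan (about 12 N) while still held. Release it and rise.

>>> {"fn": "arm_command", "kwargs": {
  "plan": [
    {"dx": 0, "dy": 0, "dz": -0.3, "wx": 0, "wy": 0, "wz": 0, "jaw": 0},
    {"dx": 0, "dy": 0, "dz": 0, "wx": 0, "wy": 0, "wz": 0, "jaw": 100},
    {"dx": 0, "dy": 0, "dz": 0, "wx": 0, "wy": 0, "wz": 0, "jaw": 100},
    {"dx": 0, "dy": 0, "dz": 0, "wx": 0, "wy": 0, "wz": 0, "jaw": 100},
    {"dx": 0, "dy": 0, "dz": 0, "wx": 0, "wy": 0, "wz": 0, "jaw": 100},
    {"dx": 0, "dy": 0, "dz": 0, "wx": 0, "wy": 0, "wz": 0, "jaw": 100},
    {"dx": 0, "dy": 0, "dz": -5, "wx": 0, "wy": 0, "wz": 0, "jaw": 100},
    {"dx": 0, "dy": 0, "dz": -15, "wx": 0, "wy": 0, "wz": 0, "jaw": 100},
    {"dx": 0, "dy": 0, "dz": -25, "wx": 0, "wy": 0, "wz": 0, "jaw": 100},
    {"dx": 0, "dy": 0, "dz": -30, "wx": 0, "wy": 0, "wz": 0, "jaw": 100},
    {"dx": 0, "dy": 0, "dz": -35, "wx": 0, "wy": 0, "wz": 0, "jaw": 100},
    {"dx": 0, "dy": 0, "dz": -35, "wx": 0, "wy": 0, "wz": 0, "jaw": 100},
    {"dx": 0, "dy": 0, "dz": -35, "wx": 0, "wy": 0, "wz": 0, "jaw": 100},
    {"dx": 0, "dy": 0, "dz": -35, "wx": 0, "wy": 0, "wz": 0, "jaw": 100},
    {"dx": 0, "dy": 0, "dz": -35, "wx": 0, "wy": 0, "wz": 0, "jaw": 100},
    {"dx": 0, "dy": 0, "dz": -30, "wx": 0, "wy": 0, "wz": 0, "jaw": 100},
    {"dx": 0, "dy": 0, "dz": 0, "wx": 0, "wy": 0, "wz": 0, "jaw": 100}
  ]
}}

```text
t: 20.15
tcp_pos: [0.4732, 0.1537, 0.3363]
tool_rot: [0.953, 0.304, 0.003, 0.0]
wrist_force: [-0.5, 0.2, -1.3]
grip_width: 0.0855
grip_force: 0.0
```

Run:
```python
from h import *
o,R=st()
im=optics.snapshot("top")[:,:,::-1]; cv2.imwrite("pics/top2.png",im); C=cam("top")
# dark blob near bowl centre = knife sleeve
x0,y0,x1,y1=370,205,455,300
m=(im[y0:y1,x0:x1].astype(int).sum(2)<110).astype(np.uint8)
n,l,s,ce=cv2.connectedComponentsWithStats(m)
for i in range(1,n):
    if s[i,4]>15: print(s[i]+[x0,y0,0,0,0],ce[i]+[x0,y0],onz(C,ce[i]+[x0,y0],.141).round(4))
```

```text
t 20.15 tcp [0.4732 0.1537 0.3363] yaw_y -54.58 tilt [ 0.0061  0.001  -1.    ] F [-0.5  0.2 -1.3] M [-0.01  0.01  0.05] w 0.0855 gf 0.0 q [ 0.23  0.15 -0.67  1.79  0.1   1.23 -1.42]
[397 248  19  18 193] [404.92227979 256.39378238] [ 0.5108 -0.3356  0.141 ]
[411 286   9  14  83] [414.93975904 292.8313253 ] [ 0.41   -0.3598  0.141 ]
```

The lid is released. Moving back over the bowl for the knife.

>>> {"fn": "arm_command", "kwargs": {
  "plan": [
    {"dx": -7, "dy": 12, "dz": 0, "wx": 0, "wy": 0, "wz": 0, "jaw": 100},
    {"dx": -16, "dy": 28, "dz": 0, "wx": 0, "wy": 0, "wz": 0, "jaw": 100},
    {"dx": -16, "dy": 28, "dz": 0, "wx": 0, "wy": 0, "wz": 0, "jaw": 100},
    {"dx": -16, "dy": 28, "dz": 0, "wx": 0, "wy": 0, "wz": 0, "jaw": 100},
    {"dx": -16, "dy": 28, "dz": 0, "wx": 0, "wy": 0, "wz": 0, "jaw": 100},
    {"dx": -16, "dy": 28, "dz": 0, "wx": 0, "wy": 0, "wz": 0, "jaw": 100},
    {"dx": -16, "dy": 28, "dz": 0, "wx": 0, "wy": 0, "wz": 0, "jaw": 100},
    {"dx": -16, "dy": 28, "dz": 0, "wx": 0, "wy": 0, "wz": 0, "jaw": 100},
    {"dx": -16, "dy": 28, "dz": 0, "wx": 0, "wy": 0, "wz": 0, "jaw": 100},
    {"dx": -16, "dy": 28, "dz": 0, "wx": 0, "wy": 0, "wz": 0, "jaw": 100},
    {"dx": -16, "dy": 28, "dz": 0, "wx": 0, "wy": 0, "wz": 0, "jaw": 100},
    {"dx": -16, "dy": 28, "dz": 0, "wx": 0, "wy": 0, "wz": 0, "jaw": 100},
    {"dx": -16, "dy": 28, "dz": 0, "wx": 0, "wy": 0, "wz": 0, "jaw": 100},
    {"dx": -16, "dy": 28, "dz": 0, "wx": 0, "wy": 0, "wz": 0, "jaw": 100},
    {"dx": -16, "dy": 28, "dz": 0, "wx": 0, "wy": 0, "wz": 0, "jaw": 100},
    {"dx": -16, "dy": 28, "dz": 0, "wx": 0, "wy": 0, "wz": 0, "jaw": 100},
    {"dx": -2, "dy": 5, "dz": 0, "wx": 0, "wy": 0, "wz": 0, "jaw": 100},
    {"dx": 0, "dy": 0, "dz": 0, "wx": 0, "wy": 0, "wz": 0, "jaw": 100},
    {"dx": 0, "dy": 0, "dz": 0, "wx": 0, "wy": 0, "wz": 0, "jaw": 100}
  ]
}}

```text
t: 22.1
tcp_pos: [0.5226, -0.3463, 0.3313]
tool_rot: [0.953, 0.305, -0.0, -0.001]
wrist_force: [0.3, 0.7, 0.4]
grip_width: 0.0849
grip_force: 0.0
```

Run:
```python
from h import *
o,R=st(); C=cam("wrist",o); im=optics.snapshot("wrist")[:,:,::-1]; 
print("exp",proj(C,[.5245,-.3487,.141]))
cv2.imwrite("pics/w7.png",im)
```

```text
t 22.1 tcp [ 0.5226 -0.3463  0.3313] yaw_y -54.54 tilt [-4.e-04  1.e-03 -1.e+00] F [0.3 0.7 0.4] M [0.03 0.02 0.02] w 0.0849 gf 0.0 q [ 0.78  0.38 -0.32  1.49  0.12  1.29 -0.51]
exp [325.3579288  215.87651202]
```

View pics/w7.png

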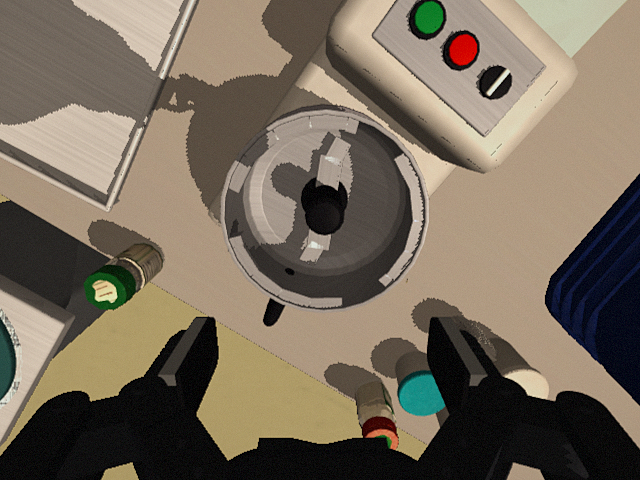

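The knife's black sleeve top is at about (324,215), right where expected (325,216). Its blades run roughly along tool x (about (337,145) and (315,250)), clear of the fingers. Going down to grip it.

>>> {"fn": "arm_command", "kwargs": {
  "plan": [
    {"dx": 0, "dy": 1.5, "dz": 10, "wx": 0, "wy": 0, "wz": 0, "jaw": 100},
    {"dx": 0, "dy": 1.5, "dz": 25, "wx": 0, "wy": 0, "wz": 0, "jaw": 100},
    {"dx": 0, "dy": 0, "dz": 25, "wx": 0, "wy": 0, "wz": 0, "jaw": 100},
    {"dx": 0, "dy": 0, "dz": 25, "wx": 0, "wy": 0, "wz": 0, "jaw": 100},
    {"dx": 0, "dy": 0, "dz": 25, "wx": 0, "wy": 0, "wz": 0, "jaw": 100},
    {"dx": 0, "dy": 0, "dz": 25, "wx": 0, "wy": 0, "wz": 0, "jaw": 100},
    {"dx": 0, "dy": 0, "dz": 20, "wx": 0, "wy": 0, "wz": 0, "jaw": 100},
    {"dx": 0, "dy": 0, "dz": 15, "wx": 0, "wy": 0, "wz": 0, "jaw": 100},
    {"dx": 0, "dy": 0, "dz": 15, "wx": 0, "wy": 0, "wz": 0, "jaw": 100},
    {"dx": 0, "dy": 0, "dz": 12, "wx": 0, "wy": 0, "wz": 0, "jaw": 100},
    {"dx": 0, "dy": 0, "dz": 10, "wx": 0, "wy": 0, "wz": 0, "jaw": 100},
    {"dx": 0, "dy": 0, "dz": 0, "wx": 0, "wy": 0, "wz": 0, "jaw": 100},
    {"dx": 0, "dy": 0, "dz": 0, "wx": 0, "wy": 0, "wz": 0, "jaw": 100}
  ]
}}

```text
t: 23.45
tcp_pos: [0.5245, -0.3501, 0.1248]
tool_rot: [0.953, 0.304, 0.0, 0.0]
wrist_force: [-0.7, -0.1, -0.1]
grip_width: 0.0854
grip_force: 0.0
```

```bash
python3 -c "
from h import *; st()"
```

```text
t 23.45 tcp [ 0.5245 -0.3501  0.1248] yaw_y -54.62 tilt [ 2.e-04 -1.e-04 -1.e+00] F [-0.7 -0.1 -0.1] M [ 0.02 -0.03 -0.02] w 0.0854 gf 0.0 q [ 0.75  0.57 -0.29  1.69  0.2   0.91 -0.57]
```

>>> {"fn": "arm_command", "kwargs": {
  "plan": [
    {"dx": 0.5, "dy": -1, "dz": 0, "wx": 0, "wy": 0, "wz": 0, "jaw": 30},
    {"dx": 0, "dy": 0, "dz": 0, "wx": 0, "wy": 0, "wz": 0, "jaw": 20},
    {"dx": 0, "dy": 0, "dz": 0, "wx": 0, "wy": 0, "wz": 0, "jaw": 0},
    {"dx": 0, "dy": 0, "dz": 0, "wx": 0, "wy": 0, "wz": 0, "jaw": 0},
    {"dx": 0, "dy": 0, "dz": 0, "wx": 0, "wy": 0, "wz": 0, "jaw": 0},
    {"dx": 0, "dy": 0, "dz": 0, "wx": 0, "wy": 0, "wz": 0, "jaw": 0},
    {"dx": 0, "dy": 0, "dz": 0, "wx": 0, "wy": 0, "wz": 0, "jaw": 0}
  ]
}}

```text
t: 24.15
tcp_pos: [0.5243, -0.3489, 0.1251]
tool_rot: [0.953, 0.304, 0.0, 0.0]
wrist_force: [-1.2, 2.0, 6.3]
grip_width: 0.0346
grip_force: 59.3
```

```bash
python3 -c "
from h import *; st()"
```

```text
t 24.15 tcp [ 0.5243 -0.3489  0.1251] yaw_y -54.61 tilt [ 2.e-04 -1.e-04 -1.e+00] F [-1.2  2.   6.3] M [ 0.36  0.51 -0.04] w 0.0346 gf 59.3 q [ 0.75  0.57 -0.29  1.69  0.2   0.91 -0.57]
```

Gripped, with a 35 mm opening. Lifting straight up.

>>> {"fn": "arm_command", "kwargs": {
  "plan": [
    {"dx": 0, "dy": 0, "dz": -2, "wx": 0, "wy": 0, "wz": 0, "jaw": 0},
    {"dx": 0, "dy": 0, "dz": -4, "wx": 0, "wy": 0, "wz": 0, "jaw": 0},
    {"dx": 0, "dy": 0, "dz": -6, "wx": 0, "wy": 0, "wz": 0, "jaw": 0},
    {"dx": 0, "dy": 0, "dz": -8, "wx": 0, "wy": 0, "wz": 0, "jaw": 0},
    {"dx": 0, "dy": 0, "dz": -8, "wx": 0, "wy": 0, "wz": 0, "jaw": 0}
  ]
}}

```text
t: 24.65
tcp_pos: [0.5242, -0.349, 0.1534]
tool_rot: [0.953, 0.304, 0.0, 0.0]
wrist_force: [-0.1, -0.1, -3.0]
grip_width: 0.0344
grip_force: 59.9
```

```bash
python3 -c "
from h import *; st()"
```

```text
t 24.65 tcp [ 0.5242 -0.349   0.1534] yaw_y -54.62 tilt [ 2.e-04 -0.e+00 -1.e+00] F [-0.1 -0.1 -3. ] M [0.01 0.04 0.03] w 0.0344 gf 59.9 q [ 0.76  0.54 -0.3   1.67  0.18  0.96 -0.56]
```

>>> {"fn": "arm_command", "kwargs": {
  "plan": [
    {"dx": 0, "dy": 0, "dz": -10, "wx": 0, "wy": 0, "wz": 0, "jaw": 0},
    {"dx": 0, "dy": 0, "dz": -12, "wx": 0, "wy": 0, "wz": 0, "jaw": 0},
    {"dx": 0, "dy": 0, "dz": -12, "wx": 0, "wy": 0, "wz": 0, "jaw": 0},
    {"dx": 0, "dy": 0, "dz": -12, "wx": 0, "wy": 0, "wz": 0, "jaw": 0},
    {"dx": 0, "dy": 0, "dz": -12, "wx": 0, "wy": 0, "wz": 0, "jaw": 0},
    {"dx": 0, "dy": 0, "dz": -12, "wx": 0, "wy": 0, "wz": 0, "jaw": 0},
    {"dx": 0, "dy": 0, "dz": -12, "wx": 0, "wy": 0, "wz": 0, "jaw": 0},
    {"dx": 0, "dy": 0, "dz": -12, "wx": 0, "wy": 0, "wz": 0, "jaw": 0},
    {"dx": 0, "dy": 0, "dz": -12, "wx": 0, "wy": 0, "wz": 0, "jaw": 0},
    {"dx": 0, "dy": 0, "dz": -12, "wx": 0, "wy": 0, "wz": 0, "jaw": 0},
    {"dx": 0, "dy": 0, "dz": -12, "wx": 0, "wy": 0, "wz": 0, "jaw": 0},
    {"dx": 0, "dy": 0, "dz": -8, "wx": 0, "wy": 0, "wz": 0, "jaw": 0},
    {"dx": 0, "dy": 0, "dz": -4, "wx": 0, "wy": 0, "wz": 0, "jaw": 0},
    {"dx": 0, "dy": 0, "dz": 0, "wx": 0, "wy": 0, "wz": 0, "jaw": 0}
  ]
}}

```text
t: 26.05
tcp_pos: [0.5242, -0.349, 0.2949]
tool_rot: [0.953, 0.304, 0.0, 0.0]
wrist_force: [0.1, 0.6, -2.2]
grip_width: 0.034
grip_force: 59.9
```

Run:
```python
from h import *
o,R=st(); d=np.array([.487,-.040,o["tcp_pos"][2]])-o["tcp_pos"]; print((R.T@d*1e3).round(1))
```

```text
t 26.05 tcp [ 0.5242 -0.349   0.2949] yaw_y -54.62 tilt [ 3.e-04 -2.e-04 -1.e+00] F [ 0.1  0.6 -2.2] M [-0.05  0.04 -0.01] w 0.034 gf 59.9 q [ 0.78  0.4  -0.32  1.53  0.13  1.22 -0.52]
[ 1.486e+02 -2.735e+02 -1.000e-01]
```

>>> {"fn": "arm_command", "kwargs": {
  "plan": [
    {"dx": 6, "dy": -11, "dz": 0, "wx": 0, "wy": 0, "wz": 0, "jaw": 0},
    {"dx": 13, "dy": -24, "dz": 0, "wx": 0, "wy": 0, "wz": 0, "jaw": 0},
    {"dx": 13, "dy": -24, "dz": 0, "wx": 0, "wy": 0, "wz": 0, "jaw": 0},
    {"dx": 13, "dy": -24, "dz": 0, "wx": 0, "wy": 0, "wz": 0, "jaw": 0},
    {"dx": 13, "dy": -24, "dz": 0, "wx": 0, "wy": 0, "wz": 0, "jaw": 0},
    {"dx": 13, "dy": -24, "dz": 0, "wx": 0, "wy": 0, "wz": 0, "jaw": 0},
    {"dx": 13, "dy": -24, "dz": 0, "wx": 0, "wy": 0, "wz": 0, "jaw": 0},
    {"dx": 13, "dy": -24, "dz": 0, "wx": 0, "wy": 0, "wz": 0, "jaw": 0},
    {"dx": 13, "dy": -24, "dz": 0, "wx": 0, "wy": 0, "wz": 0, "jaw": 0},
    {"dx": 13, "dy": -24, "dz": 0, "wx": 0, "wy": 0, "wz": 0, "jaw": 0},
    {"dx": 13, "dy": -24, "dz": 0, "wx": 0, "wy": 0, "wz": 0, "jaw": 0},
    {"dx": 8, "dy": -15, "dz": 0, "wx": 0, "wy": 0, "wz": 0, "jaw": 0},
    {"dx": 4, "dy": -7, "dz": 0, "wx": 0, "wy": 0, "wz": 0, "jaw": 0},
    {"dx": 0, "dy": 0, "dz": 0, "wx": 0, "wy": 0, "wz": 0, "jaw": 0},
    {"dx": 0, "dy": 0, "dz": 0, "wx": 0, "wy": 0, "wz": 0, "jaw": 0}
  ]
}}

```text
t: 27.55
tcp_pos: [0.4866, -0.0414, 0.2944]
tool_rot: [0.953, 0.304, -0.0, 0.0]
wrist_force: [0.6, -0.8, -2.4]
grip_width: 0.0343
grip_force: 60.1
```

Run:
```python
from h import *
st()
# verify lid/pan geometry numerically from top view taken with the lid on the pan
im=cv2.imread("pics/top2.png"); C=cam("top")
for p in ([.473,.153,.02],[.487,-.04,.003]): print(proj(C,p).round(0))
for a in np.radians([180,225,270,315]): 
    u,v=proj(C,[.473+.0935*np.cos(a),.153+.0935*np.sin(a),.019]); print(np.degrees(a),[int(x) for x in im[int(v)-4:int(v)+5,int(u)].sum(1)],[int(x) for x in im[int(v),int(u)-4:int(u)+5].sum(1)])
```

```text
t 27.55 tcp [ 0.4866 -0.0414  0.2944] yaw_y -54.66 tilt [-3.e-04 -2.e-04 -1.e+00] F [ 0.6 -0.8 -2.4] M [-0.   -0.   -0.05] w 0.0343 gf 60.1 q [ 0.48  0.15 -0.5   1.87  0.08  1.14 -1.01]
[235. 275.]
[300. 271.]
180.0 [159, 187, 186, 184, 194, 189, 196, 174, 186] [203, 194, 192, 183, 194, 190, 174, 176, 163]
225.0 [385, 378, 387, 390, 375, 393, 384, 515, 521] [377, 367, 383, 373, 375, 383, 361, 460, 516]
270.0 [421, 424, 420, 430, 431, 412, 429, 419, 413] [389, 388, 392, 402, 431, 497, 525, 521, 526]
315.0 [528, 529, 531, 520, 410, 352, 358, 356, 362] [353, 350, 353, 351, 410, 506, 533, 531, 532]
```

>>> {"fn": "arm_command", "kwargs": {
  "plan": [
    {"dx": 0, "dy": 0, "dz": 10, "wx": 0, "wy": 0, "wz": 0, "jaw": 0},
    {"dx": 0, "dy": 0, "dz": 20, "wx": 0, "wy": 0, "wz": 0, "jaw": 0},
    {"dx": 0, "dy": 0, "dz": 22, "wx": 0, "wy": 0, "wz": 0, "jaw": 0},
    {"dx": 0, "dy": 0, "dz": 22, "wx": 0, "wy": 0, "wz": 0, "jaw": 0},
    {"dx": 0, "dy": 0, "dz": 22, "wx": 0, "wy": 0, "wz": 0, "jaw": 0},
    {"dx": 0, "dy": 0, "dz": 22, "wx": 0, "wy": 0, "wz": 0, "jaw": 0},
    {"dx": 0, "dy": 0, "dz": 22, "wx": 0, "wy": 0, "wz": 0, "jaw": 0},
    {"dx": 0, "dy": 0, "dz": 22, "wx": 0, "wy": 0, "wz": 0, "jaw": 0},
    {"dx": 0, "dy": 0, "dz": 20, "wx": 0, "wy": 0, "wz": 0, "jaw": 0},
    {"dx": 0, "dy": 0, "dz": 15, "wx": 0, "wy": 0, "wz": 0, "jaw": 0},
    {"dx": 0, "dy": 0, "dz": 10, "wx": 0, "wy": 0, "wz": 0, "jaw": 0},
    {"dx": 0, "dy": 0, "dz": 6, "wx": 0, "wy": 0, "wz": 0, "jaw": 0},
    {"dx": 0, "dy": 0, "dz": 3, "wx": 0, "wy": 0, "wz": 0, "jaw": 0},
    {"dx": 0, "dy": 0, "dz": 0, "wx": 0, "wy": 0, "wz": 0, "jaw": 0},
    {"dx": 0, "dy": 0, "dz": 0, "wx": 0, "wy": 0, "wz": 0, "jaw": 0}
  ]
}}

```text
t: 29.05
tcp_pos: [0.487, -0.0407, 0.079]
tool_rot: [0.953, 0.304, 0.0, 0.0]
wrist_force: [-0.4, -0.9, -3.0]
grip_width: 0.0341
grip_force: 60.1
```

```bash
python3 -c "
from h import *; st()"
```

```text
t 29.05 tcp [ 0.487  -0.0407  0.079 ] yaw_y -54.62 tilt [ 7.e-04 -1.e-04 -1.e+00] F [-0.4 -0.9 -3. ] M [-0.    0.02  0.01] w 0.0341 gf 60.1 q [ 0.38  0.45 -0.42  2.06  0.29  0.68 -1.19]
```

>>> {"fn": "arm_command", "kwargs": {
  "plan": [
    {"dx": 0, "dy": 0, "dz": 2, "wx": 0, "wy": 0, "wz": 0, "jaw": 0},
    {"dx": 0, "dy": 0, "dz": 2, "wx": 0, "wy": 0, "wz": 0, "jaw": 0},
    {"dx": 0, "dy": 0, "dz": 1.5, "wx": 0, "wy": 0, "wz": 0, "jaw": 0},
    {"dx": 0, "dy": 0, "dz": 1, "wx": 0, "wy": 0, "wz": 0, "jaw": 0},
    {"dx": 0, "dy": 0, "dz": 1, "wx": 0, "wy": 0, "wz": 0, "jaw": 0},
    {"dx": 0, "dy": 0, "dz": 0.5, "wx": 0, "wy": 0, "wz": 0, "jaw": 0},
    {"dx": 0, "dy": 0, "dz": 0, "wx": 0, "wy": 0, "wz": 0, "jaw": 0}
  ]
}}

```text
t: 29.75
tcp_pos: [0.4869, -0.0404, 0.071]
tool_rot: [0.953, 0.304, 0.0, 0.0]
wrist_force: [-2.9, 0.8, 9.6]
grip_width: 0.0342
grip_force: 61.3
```

```bash
python3 -c "
from h import *; st()"
```

```text
t 29.75 tcp [ 0.4869 -0.0404  0.071 ] yaw_y -54.6 tilt [ 4.e-04 -0.e+00 -1.e+00] F [-2.9  0.8  9.6] M [ 0.26  0.79 -0.04] w 0.0342 gf 61.3 q [ 0.37  0.47 -0.42  2.07  0.3   0.67 -1.2 ]
```

The knife stands on the pan (about 10 N, at the expected height). Release it and rise.

>>> {"fn": "arm_command", "kwargs": {
  "plan": [
    {"dx": 0, "dy": 0, "dz": -0.2, "wx": 0, "wy": 0, "wz": 0, "jaw": 0},
    {"dx": 0, "dy": 0, "dz": 0, "wx": 0, "wy": 0, "wz": 0, "jaw": 100},
    {"dx": 0, "dy": 0, "dz": 0, "wx": 0, "wy": 0, "wz": 0, "jaw": 100},
    {"dx": 0, "dy": 0, "dz": 0, "wx": 0, "wy": 0, "wz": 0, "jaw": 100},
    {"dx": 0, "dy": 0, "dz": 0, "wx": 0, "wy": 0, "wz": 0, "jaw": 100},
    {"dx": 0, "dy": 0, "dz": 0, "wx": 0, "wy": 0, "wz": 0, "jaw": 100},
    {"dx": 0, "dy": 0, "dz": -5, "wx": 0, "wy": 0, "wz": 0, "jaw": 100},
    {"dx": 0, "dy": 0, "dz": -15, "wx": 0, "wy": 0, "wz": 0, "jaw": 100},
    {"dx": 0, "dy": 0, "dz": -20, "wx": 0, "wy": 0, "wz": 0, "jaw": 100},
    {"dx": 0, "dy": 0, "dz": -25, "wx": 0, "wy": 0, "wz": 0, "jaw": 100},
    {"dx": 0, "dy": 0, "dz": -30, "wx": 0, "wy": 0, "wz": 0, "jaw": 100},
    {"dx": 0, "dy": 0, "dz": -30, "wx": 0, "wy": 0, "wz": 0, "jaw": 100},
    {"dx": 0, "dy": 0, "dz": -30, "wx": 0, "wy": 0, "wz": 0, "jaw": 100},
    {"dx": 0, "dy": 0, "dz": -20, "wx": 0, "wy": 0, "wz": 0, "jaw": 100},
    {"dx": 0, "dy": 0, "dz": -10, "wx": 0, "wy": 0, "wz": 0, "jaw": 100},
    {"dx": 0, "dy": 0, "dz": 0, "wx": 0, "wy": 0, "wz": 0, "jaw": 100},
    {"dx": 0, "dy": 0, "dz": 0, "wx": 0, "wy": 0, "wz": 0, "jaw": 100}
  ]
}}

```text
t: 31.45
tcp_pos: [0.4864, -0.0407, 0.255]
tool_rot: [0.953, 0.304, -0.0, -0.0]
wrist_force: [0.4, 0.5, 0.4]
grip_width: 0.0855
grip_force: 0.0
```

Run:
```python
from h import *
o,R=st(); C=cam("wrist",o); im=optics.snapshot("wrist")[:,:,::-1]; cv2.imwrite("pics/w9.png",im)
print("exp top",proj(C,[.487,-.0405,.087]),"foot",proj(C,[.487,-.0405,.003]))
m=(im[:310].astype(int).sum(2)<110).astype(np.uint8); n,l,s,ce=cv2.connectedComponentsWithStats(m)
for i in range(1,n):
    if s[i,4]>300: print(s[i],ce[i].round(0))
```

```text
t 31.45 tcp [ 0.4864 -0.0407  0.255 ] yaw_y -54.62 tilt [-9.e-04  1.e-04 -1.e+00] F [0.4 0.5 0.4] M [0.02 0.   0.06] w 0.0855 gf 0.0 q [ 0.47  0.19 -0.51  1.92  0.11  1.06 -1.03]
exp top [322.02948595 221.82408366] foot [322.023414   200.27855433]
[ 102   50   64   93 4067] [131.  96.]
[ 297  180   49   62 2163] [320. 211.]
[113 288  61  22 517] [140. 302.]
```

Numerically, the knife's blob, centred at (320,211), matches an upright stance, between the expected top (322,222) and foot (322,200). The lid's knob shows beside it, and the gripper is clear. Handing in.

```bash
python3 -c "
from rig import ticket; print(ticket.finish_job())"
```

```text
the job is handed in; nothing more can be done
None
```

I handed the job in at about 31 s with the lid lying knob up on the pan and the knife standing beside it. I never clearly felt the stop: after about 89° of turning (the brief gives 80° at most), a small test lift showed only the lid's weight, so I lifted it off there.

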